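Pack flanged bearing sleeves in the transport cradle

TASK

Lift the yellow hold-down bar well up to upright or beyond, and lay every green-flanged bearing sleeve that stands on the bench on its side in the cradle, one to a place, seated in the V supports with its flange down in the slot at the hinge side and its free end towards the robot. When all are in, shut the bar fully down over them, and only then swing the red catch fully across the bar. Leave the knife, tape and sander where they are.

Things in the scene. Friction and masses are not known exactly. Their poses are not given: they have to be found in the camera images.
- sleeve1: flanged bearing sleeve, 0.4 kg: green round flange (56 mm diameter, 12 mm thick) with a steel sleeve (34 mm diameter) rising from it; 105 mm long overall. Starts upright on its flange. Origin: centre of the flange's outer face (the foot); z axis runs along the sleeve from flange to free end. Balance point about 39 mm from the foot. May be absent (None).
- sleeve2: flanged bearing sleeve, 0.4 kg: green round flange (56 mm diameter, 12 mm thick) with a steel sleeve (34 mm diameter) rising from it; 105 mm long overall. Starts upright on its flange. Origin: centre of the flange's outer face (the foot); z axis runs along the sleeve from flange to free end. Balance point about 39 mm from the foot. May be absent (None).
- sleeve3: flanged bearing sleeve, 0.4 kg: green round flange (56 mm diameter, 12 mm thick) with a steel sleeve (34 mm diameter) rising from it; 105 mm long overall. Starts upright on its flange. Origin: centre of the flange's outer face (the foot); z axis runs along the sleeve from flange to free end. Balance point about 39 mm from the foot. May be absent (None).
- sleeve4: flanged bearing sleeve, 0.4 kg: green round flange (56 mm diameter, 12 mm thick) with a steel sleeve (34 mm diameter) rising from it; 105 mm long overall. Starts upright on its flange. Origin: centre of the flange's outer face (the foot); z axis runs along the sleeve from flange to free end. Balance point about 39 mm from the foot. May be absent (None).
- cradle: fixed dark steel transport cradle. Base plate 8 mm thick, x -70..100, y -170..220 mm. Origin on the bench; x from the robot side to the hinge side, y along the row to the red catch. 4 places at 72 mm pitch: blue 45-degree V supports at x -51..-39 and 20..34 mm (tops 39 mm high, 29 mm to each side of the sleeve's axis), then the flange slot, then the rear stop, its face at x 54 mm, 37 mm high.
- place1 (a point): place 1 of 4 (y = -108 mm in the cradle): where the sleeve's origin (centre of the flange's outer face) comes when a sleeve lies seated there, its z axis along the cradle's -x, so free end towards the robot; 40 mm above the bench. The flange has about 4 mm play each way in its slot. Any sleeve may go in any place.
- place2 (a point): place 2 of 4 (y = -36 mm in the cradle): where the sleeve's origin (centre of the flange's outer face) comes when a sleeve lies seated there, its z axis along the cradle's -x, so free end towards the robot; 40 mm above the bench. The flange has about 4 mm play each way in its slot. Any sleeve may go in any place.
- place3 (a point): place 3 of 4 (y = 36 mm in the cradle): where the sleeve's origin (centre of the flange's outer face) comes when a sleeve lies seated there, its z axis along the cradle's -x, so free end towards the robot; 40 mm above the bench. The flange has about 4 mm play each way in its slot. Any sleeve may go in any place.
- place4 (a point): place 4 of 4 (y = 108 mm in the cradle): where the sleeve's origin (centre of the flange's outer face) comes when a sleeve lies seated there, its z axis along the cradle's -x, so free end towards the robot; 40 mm above the bench. The flange has about 4 mm play each way in its slot. Any sleeve may go in any place.
- hold_bar (a joint): angle (rad) of the yellow hinged hold-down bar: 0 = shut over the row (3 mm above seated sleeves), 1.57 = upright, 1.9 = end stop, leaning away from the robot. Stiff hinge: stays where it is left; 2 to 5 N at the handle moves it. A cross bar 22 mm wide, 340 mm long, 10 mm thick on two side arms outside the row.
- bar_hinge (a point): middle of the hold-down bar's hinge line, on the far side of the cradle, 86 mm along the cradle's +x from its origin and 58 mm above the bench; the hinge line runs along the cradle's y.
- bar_handle (a point): middle of the bar's handle: black round bar, 14 mm thick, 110 mm long, parallel to the hinge line and 172 mm from it. Bar shut: at the hinge's height, on the robot side; bar upright: straight above the hinge. 33 mm of free gap to the yellow cross bar. Can be pinched from above, fingers on its near and far sides; being round it turns between the pads.
- catch (a joint): angle (rad) of the red swing catch on a post at the cradle's +y end: 0 = open, arm pointing to the cradle's -x; 1.57 = end stop, fully across, arm pointing to the cradle's -y over the end of the shut bar. Turns about a vertical axis (counter-clockwise from above closes it), stays where it is left; about 1.5 N at the knob turns it.
- catch_pivot (a point): point on the catch's vertical turning axis, at the height of point catch_knob; 35 mm along -x and 195 mm along +y from the cradle's origin.
- catch_knob (a point): point on the axis of the catch's upright round red knob (18 mm diameter), 55 mm from the turning axis and 105 mm above the bench; the knob's top is 18 mm higher, the red arm's top face about 20 mm lower.
- knife: bystander: yellow utility knife lying on the bench, handle 150 x 26 x 16 mm; origin under the handle's middle
- tape: bystander: roll of pale tape, 100 mm outside diameter, 48 mm high, lying flat; origin at the centre of its underside
- sander: bystander: small round disc sander standing on its 124 mm pad, 112 mm high; origin at the centre of its underside
Mind the look-alikes: they are no part of the job. Leave any brown or pink look-alike of the sleeve3 alone.

How it is judged:
On the way, in this order (a step that is already met when the one before it is completed fails the run):
1. the hold-down bar is raised (at least 1.3 rad) (value of joint hold_bar above 1.3 rad), for 0.2 s.
2. with the bar still up, every sleeve lies seated in a place of its own, flange at the hinge side (((distance between sleeve1 and place1 below 0.012 m and angle between the z axis of sleeve1 and the x axis of cradle, either way round below 0.12 rad) or (distance between sleeve1 and place2 below 0.012 m and angle between the z axis of sleeve1 and the x axis of cradle, either way round below 0.12 rad) or (distance between sleeve1 and place3 below 0.012 m and angle between the z axis of sleeve1 and the x axis of cradle, either way round below 0.12 rad) or (distance between sleeve1 and place4 below 0.012 m and angle between the z axis of sleeve1 and the x axis of cradle, either way round below 0.12 rad)) and ((distance between sleeve2 and place1 below 0.012 m and angle between the z axis of sleeve2 and the x axis of cradle, either way round below 0.12 rad) or (distance between sleeve2 and place2 below 0.012 m and angle between the z axis of sleeve2 and the x axis of cradle, either way round below 0.12 rad) or (distance between sleeve2 and place3 below 0.012 m and angle between the z axis of sleeve2 and the x axis of cradle, either way round below 0.12 rad) or (distance between sleeve2 and place4 below 0.012 m and angle between the z axis of sleeve2 and the x axis of cradle, either way round below 0.12 rad)) and ((distance between sleeve3 and place1 below 0.012 m and angle between the z axis of sleeve3 and the x axis of cradle, either way round below 0.12 rad) or (distance between sleeve3 and place2 below 0.012 m and angle between the z axis of sleeve3 and the x axis of cradle, either way round below 0.12 rad) or (distance between sleeve3 and place3 below 0.012 m and angle between the z axis of sleeve3 and the x axis of cradle, either way round below 0.12 rad) or (distance between sleeve3 and place4 below 0.012 m and angle between the z axis of sleeve3 and the x axis of cradle, either way round below 0.12 rad)) and ((distance between sleeve4 and place1 below 0.012 m and angle between the z axis of sleeve4 and the x axis of cradle, either way round below 0.12 rad) or (distance between sleeve4 and place2 below 0.012 m and angle between the z axis of sleeve4 and the x axis of cradle, either way round below 0.12 rad) or (distance between sleeve4 and place3 below 0.012 m and angle between the z axis of sleeve4 and the x axis of cradle, either way round below 0.12 rad) or (distance between sleeve4 and place4 below 0.012 m and angle between the z axis of sleeve4 and the x axis of cradle, either way round below 0.12 rad)) and value of joint hold_bar above 0.8 rad), for 0.2 s.
3. the bar is shut over the sleeves while the catch is still open (value of joint hold_bar below 0.06 rad and value of joint catch below 0.8 rad), for 0.2 s.
4. the catch is swung across (value of joint catch above 1.35 rad and value of joint hold_bar below 0.06 rad), for 0.2 s.
At the end, for the whole second after the job is handed in: Every sleeve present lies at rest in a place of the cradle (flange-face centre within 12 mm of the place's point, axis within 0.12 rad of the cradle's x, flange at the hinge side), the hold-down bar is shut (below 0.06 rad) and the catch is across (above 1.35 rad) (all of step 4 and ((distance between sleeve1 and place1 below 0.012 m and angle between the z axis of sleeve1 and the x axis of cradle, either way round below 0.12 rad) or (distance between sleeve1 and place2 below 0.012 m and angle between the z axis of sleeve1 and the x axis of cradle, either way round below 0.12 rad) or (distance between sleeve1 and place3 below 0.012 m and angle between the z axis of sleeve1 and the x axis of cradle, either way round below 0.12 rad) or (distance between sleeve1 and place4 below 0.012 m and angle between the z axis of sleeve1 and the x axis of cradle, either way round below 0.12 rad)) and ((distance between sleeve2 and place1 below 0.012 m and angle between the z axis of sleeve2 and the x axis of cradle, either way round below 0.12 rad) or (distance between sleeve2 and place2 below 0.012 m and angle between the z axis of sleeve2 and the x axis of cradle, either way round below 0.12 rad) or (distance between sleeve2 and place3 below 0.012 m and angle between the z axis of sleeve2 and the x axis of cradle, either way round below 0.12 rad) or (distance between sleeve2 and place4 below 0.012 m and angle between the z axis of sleeve2 and the x axis of cradle, either way round below 0.12 rad)) and ((distance between sleeve3 and place1 below 0.012 m and angle between the z axis of sleeve3 and the x axis of cradle, either way round below 0.12 rad) or (distance between sleeve3 and place2 below 0.012 m and angle between the z axis of sleeve3 and the x axis of cradle, either way round below 0.12 rad) or (distance between sleeve3 and place3 below 0.012 m and angle between the z axis of sleeve3 and the x axis of cradle, either way round below 0.12 rad) or (distance between sleeve3 and place4 below 0.012 m and angle between the z axis of sleeve3 and the x axis of cradle, either way round below 0.12 rad)) and ((distance between sleeve4 and place1 below 0.012 m and angle between the z axis of sleeve4 and the x axis of cradle, either way round below 0.12 rad) or (distance between sleeve4 and place2 below 0.012 m and angle between the z axis of sleeve4 and the x axis of cradle, either way round below 0.12 rad) or (distance between sleeve4 and place3 below 0.012 m and angle between the z axis of sleeve4 and the x axis of cradle, either way round below 0.12 rad) or (distance between sleeve4 and place4 below 0.012 m and angle between the z axis of sleeve4 and the x axis of cradle, either way round below 0.12 rad)) and linear speed of each of sleeve1, sleeve2, sleeve3, sleeve4 below 0.03 m/s); the robot touches nothing.
It fails at once if the knife is shifted more than 40 mm (distance of knife from where it was at the start of the episode above 0.04 m).
It fails at once if the tape is shifted more than 40 mm (distance of tape from where it was at the start of the episode above 0.04 m).
It fails at once if the sander is shifted more than 40 mm (distance of sander from where it was at the start of the episode above 0.04 m).
Of sleeve1, sleeve2, sleeve3, sleeve4 only 3 to 4 are there at a start; the rules pass over those that are not, and their reading is None.
At some moment in a run one of sleeve1, sleeve2, sleeve3, sleeve4 may be knocked a few centimetres aside while the robot is not near it.
Once in a run the grip may slacken for a moment while it holds something.
It also fails if it takes over 210 s, if anything falls off the work surface, if the arm or the gripper's body presses on something with over 40 N, if the wrist force passes 120 N, or if a joint passes its speed limit or range.

ROBOT

A 6-joint arm with a two-finger parallel gripper is mounted at the origin on the work surface. World frame = base frame: x ahead of the robot, y to its left, z up, the work surface at z = 0. Lengths are in m, angles in rad, forces in N, time in s.
With the tool pointing down it reaches from about 0.325 to 0.925 m from the base axis. Payload 3.1 kg.
Tool frame: the origin (TCP) lies on the centre line of the jaws, within the pads' length; the fingertips stand 8 mm ahead of it and the grasp point (between the pads) lies 11 mm behind it; z points along the fingers, y is the line along which they close (so a half turn about z gives the same grasp; the last joint's range is limited). The gripper opens to 85 mm and grips with 20 to 120 N. Pads are 22 mm wide; open, the fingers measure 114 mm over their backs; the gripper's body (76 mm by 85 mm) begins 54 mm behind the grasp point. The pads swing forward as they close: fully open they stand 13 mm farther back than shut.
Start: joints at [1.103, 0.217, 1.613, -0, 1.311, -0.112], TCP at [0.218, 0.586, 0.239] pointing down, gripper open.
Joint ranges: [-2.75, 2.75], [-0.78, 2.1], [0.31, 2.55], [-1.13, 4.27], [0.13, 2.63], [-2.58, 2.58]. Speed limits (rad/s): [2.79, 2.79, 3.14, 3.14, 3.14, 3.14].

INTERFACE

Orientations are given as a 3x3 rotation matrix whose columns are the frame's x, y, z axes.
In Python, from workcell import arm gives the robot as it stands.
- The arm moves only by the shell command python3 -m jog 'ROWS' [OPENING]. ROWS is JSON, a list of rows, each an object of numbers: "dx", "dy", "dz": the shift along the world's x, y, z in cm; "ax", "ay", "az": the turn, a rotation vector about the world's x, y, z in degrees. In form: [{"dx": .., "dy": .., "dz": .., "ax": .., "ay": .., "az": ..}, ...]. A call has 1 to 5 rows; each row is the pose to reach, as a shift and turn from the pose commanded when the call began; what a row does not reach only later rows make up. A row lasts 1/8 s, in which the tool goes at most 62.5 mm and 10.7 degrees, less where a joint would pass 70% of its speed; a pose out of reach is approached as far as the arm can. A call with a gripper value outside its range is refused whole. OPENING is the finger opening in cm, from 0 to 8.54, set as the call begins (- or left out, the last holds). The fingers move at their own pace and stop on an object; the grip force is fixed at half the most. Time passes only in rows, so rows that repeat a pose let the fingers close. It gives the time, the measured TCP pose, the force, the opening and the grip force at its end, in the units of the state.
- arm.observe(): the state, without advancing time (a new reading comes with each control period).
- arm.camera(name): name is "scene" or "side" or "wrist"; returns the picture (400x640x3 uint8, red, green, blue); there is no depth.
- arm.calibration(name): a dict with "intrinsics" (3x3 intrinsics, pixels), "pose" (4x4, takes a point from camera to world coordinates); the wrist camera has in their place "tool_from_camera" (4x4, takes a point from camera to tool coordinates, whose origin is the TCP and whose axes are the flange's). Camera axes: x right, y down, z forward; pixel columns grow to the right and rows downward; lengths in m; the calibration is good to about 2 mm. A picture is of the moment at which its call begins: read the wrist's pose just before it. calibration takes no time and is no camera call.
- arm.sign_off(): hands the job in; it is judged then, once.
Trained networks look in the newest picture that a camera, given by its name, has taken for a name from the list of things; names that differ only in an ending like _2 or _b are one class to them, and where a whole thing is asked for, a point or a joint stands for the part that bears it (a point fixed in the world has none). Each returns a list of dicts, best first, with "confidence" (0 to 1); they miss things now and then, are a little off and sometimes report something else, mostly with a low value. They report only what shows in the picture. A call takes as long as a camera call. They do not tell look-alikes from the thing itself.
- arm.boxes_of(camera, thing): "rect" ([left, top, width, height] in pixels, round what is visible of it).
The state is a dict: "time": time; "joint_positions": joint angles; "qvel": joint speeds; "effort": joint torques, N m; "ee_pos": TCP position; "tcp_rot": TCP orientation; "contact_force": force on the tool from outside, world axes, zero at the start; "wrist_torque": the same for the moment, N m; "finger_gap": opening from 0.0 (shut) to 1.0 (fully open); "finger_force": force on a finger pad.
Only numpy, scipy, OpenCV 4.12 (cv2) and the standard library are available. Lean on these libraries where they do the work, as an engineer would, in place of code of your own. Each camera call takes 0.05 s, during which the arm holds its last target. There are 200 camera calls.

## Working session

There is one attempt and no reset: what is moved stays moved. The work goes in short steps, Python scripts to look and compute and a shell command to move; the robot and the scene stay as the last step left them, time stands still between calls to the robot, and variables do not carry over. Pictures are saved under pics/ and viewed, at most 14 in all, crops included, and the job is handed in when it is done.

```bash
mkdir -p pics; ls; python3 - <<'E'
from workcell import arm
import cv2, numpy as np
for n in ("scene","side"):
    im=arm.camera(n); cv2.imwrite(f"pics/{n}0.png",im[:,:,::-1])
    c=arm.calibration(n); print(n,np.round(c["intrinsics"],1).tolist(),np.round(c["pose"],3).tolist())
    for t in ("sleeve1","cradle","bar_handle","catch_knob","knife","tape","sander","hold_bar"):
        print(t,[(np.round(b["rect"]).tolist(),round(b["confidence"],2)) for b in arm.boxes_of(n,t)][:7])
print(np.round(arm.calibration("wrist")["tool_from_camera"],3).tolist(), arm.observe())
E
```

```text
pics
scene [[453.8, 0.0, 329.3], [0.0, 453.8, 190.9], [0.0, 0.0, 1.0]] [[-0.573, 0.476, -0.667, 1.381], [0.82, 0.317, -0.477, 0.608], [-0.016, -0.82, -0.572, 0.822], [0.0, 0.0, 0.0, 1.0]]
sleeve1 [([460.0, 229.0, 29.0, 45.0], 0.89), ([377.0, 170.0, 22.0, 35.0], 0.83), ([400.0, 195.0, 17.0, 40.0], 0.78), ([359.0, 227.0, 18.0, 44.0], 0.63), ([413.0, 229.0, 22.0, 42.0], 0.61)]
cradle [([226.0, 157.0, 129.0, 97.0], 0.81)]
bar_handle [([225.0, 156.0, 107.0, 72.0], 0.7), ([225.0, 155.0, 128.0, 97.0], 0.68)]
catch_knob [([337.0, 182.0, 14.0, 25.0], 0.79), ([397.0, 196.0, 22.0, 40.0], 0.7)]
knife []
tape [([394.0, 287.0, 47.0, 47.0], 0.91), ([336.0, 181.0, 12.0, 23.0], 0.42)]
sander [([238.0, 116.0, 36.0, 44.0], 0.88)]
hold_bar [([226.0, 156.0, 109.0, 71.0], 0.98)]
side [[446.6, 0.0, 320.0], [0.0, 446.6, 205.0], [0.0, 0.0, 1.0]] [[0.98, -0.147, 0.132, 0.375], [-0.197, -0.768, 0.609, -0.731], [0.012, -0.624, -0.782, 0.984], [0.0, 0.0, 0.0, 1.0]]
sleeve1 [([273.0, 91.0, 16.0, 37.0], 0.93), ([299.0, 108.0, 13.0, 36.0], 0.81), ([332.0, 132.0, 18.0, 34.0], 0.78), ([246.0, 166.0, 25.0, 40.0], 0.7)
[... 674 characters left out ...]
2223125e-01]), 'qvel': array([-8.27817649e-04,  6.58934539e-04,  2.84726303e-05,  2.17426988e-04,
       -1.72030036e-03, -3.35674668e-04]), 'effort': array([ 6.43720559e-04, -3.96884894e+01, -3.04258132e+01, -1.32253799e-04,
        6.83667258e-04, -1.29459718e-06]), 'ee_pos': array([0.21768755, 0.58588257, 0.23934183]), 'tcp_rot': array([[-9.37384101e-01,  3.48297353e-01,  1.83776748e-05],
       [ 3.48297354e-01,  9.37384101e-01,  3.01161052e-05],
       [-6.73758040e-06,  3.46312537e-05, -9.99999999e-01]]), 'contact_force': array([-0.32678412,  0.1008093 ,  0.36195384]), 'wrist_torque': array([ 0.00540501, -0.00263772, -0.04485618]), 'finger_force': 0.0, 'finger_gap': 1.0007031711364802}
```

```bash
python3 - <<'E'
import cv2
a=cv2.imread("pics/scene0.png");b=cv2.imread("pics/side0.png")
cv2.imwrite("pics/a.png",cv2.resize(a[100:350,200:520],(768,600),interpolation=cv2.INTER_CUBIC))
cv2.imwrite("pics/b.png",cv2.resize(b[80:400,190:460],(506,600),interpolation=cv2.INTER_CUBIC))
E
```

```text
(no output)
```

View pics/a.png

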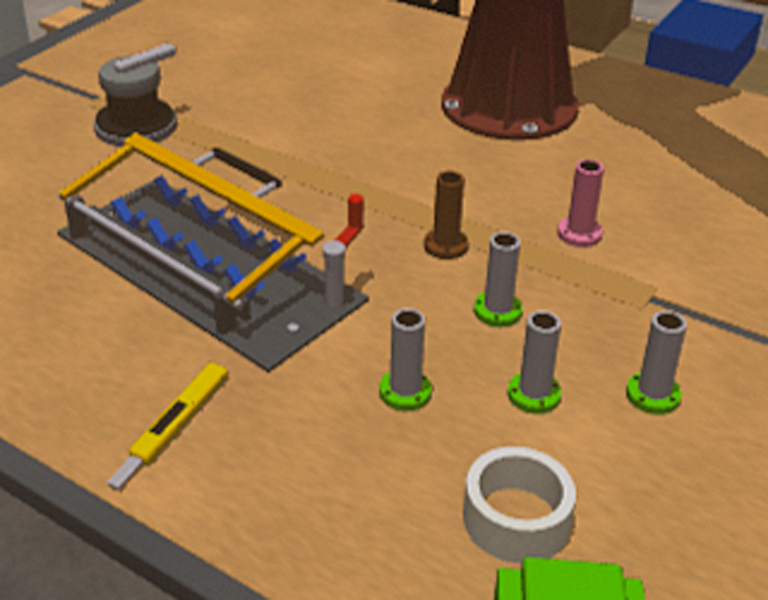

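View pics/b.png

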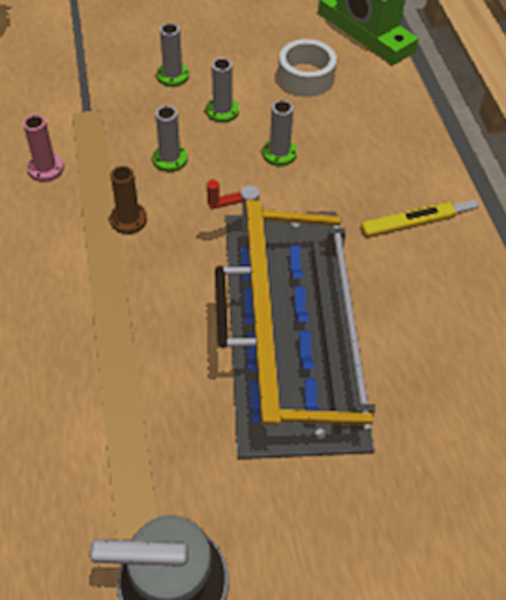

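```bash
cat > h.py <<'E'
from workcell import arm
import cv2, numpy as np
from scipy.optimize import least_squares
def proj(P,n):
    c=arm.calibration(n); T=np.linalg.inv(np.array(c["pose"])); K=np.array(c["intrinsics"])
    q=np.atleast_2d(P)@T[:3,:3].T+T[:3,3]; q=q@K.T; return q[:,:2]/q[:,2:]
t=np.linspace(0,2*np.pi,60)
ring=np.c_[np.cos(t),np.sin(t),0*t]*.028
FL=np.r_[ring,ring+[0,0,.012]]
def edges(x,y,n):
    p=proj(FL+[x,y,0],n); return np.array([p[:,0].min(),p[:,0].max(),p[:,1].max()])
def greens(im,minA=40):
    h=cv2.cvtColor(im,cv2.COLOR_RGB2HSV); m=cv2.inRange(h,(40,130,60),(75,255,255))
    m=cv2.morphologyEx(m,cv2.MORPH_CLOSE,np.ones((3,3),np.uint8))
    N,L,S,C=cv2.connectedComponentsWithStats(m); return [s for s in S[1:] if s[4]>minA]
def sleeves(ims):
    fits={}
    for n,im in ims.items():
        fits[n]=[]
        for s in greens(im):
            e=np.array([s[0],s[0]+s[2],s[1]+s[3]])-[.5,.5,.5]
            r=least_squares(lambda p:edges(*p,n)-e,[.5,.3]); fits[n].append((r.x,r.cost,e,s))
    return fits
def cr(p,P): # cradle->world, p=(x,y,yaw)
    c,s=np.cos(p[2]),np.sin(p[2]); return np.atleast_2d(P)@np.array([[c,-s,0],[s,c,0],[0,0,1]]).T+[p[0],p[1],0]
E
python3 - <<'E'
from h import *
ims={n:cv2.imread(f"pics/{n}0.png")[:,:,::-1].copy() for n in("scene","side")}
for n,f in sleeves(ims).items():
    for x,c,e,s in f: print(n,np.round(x,4),round(c,2),s)
obs={"scene":[((.1,.22,.004),(311.7,253.3)),((-.07,.22,.004),(352.9,223.8)),((.1,-.17,.004),(225,197.9)),((-.086,-.055,.058),(290.4,163.3)),((-.086,.055,.058),(315.8,176.7)),((-.09,.195,.123),(347.9,181.7))],
"side":[((-.07,-.17,.004),(316.9,324.3)),((.1,-.17,.004),(388.4,320.5)),((-.07,.22,.004),(311.6,194.7)),((-.086,.055,.058),(306.8,224)),((-.086,-.055,.058),(307.9,263.5)),((-.09,.195,.123),(303,177.6))]}
def res(p): return np.concatenate([(proj(cr(p,P),n)[0]-u) for n,l in obs.items() for P,u in l])
r=least_squares(res,[.5,-.2,0],loss="soft_l1"); print(r.x,np.round(res(r.x).reshape(-1,2),1).tolist())
E
```

```text
scene [0.1948 0.6242] 1817.33 [ 531  171  109   66 3944]
scene [ 0.9059 -0.3956] 177.83 [ 112  178   49   66 1664]
scene [0.4532 0.2119] 0.07 [398 222  20  14 136]
scene [0.6306 0.1908] 0.0 [358 255  22  16 167]
scene [0.4861 0.4109] 0.06 [461 255  23  17 173]
scene [0.5565 0.3068] 0.13 [412 256  22  16 171]
scene [0.8572 0.4757] 1595.14 [ 380  332  110   68 4864]
side [-0.559   1.3687] 1.91 [ 2  0 13  9 41]
side [-0.4577  1.3334] 0.6 [25  0 14 11 49]
side [-0.5258  1.1778] 3.55 [ 0 21 13 11 44]
side [0.845  0.4059] 325.04 [ 360   57   53   57 1517]
side [0.0579 0.4409] 960.43 [ 108   65   81   71 3168]
side [0.4877 0.4147] 0.33 [274 114  16  12  94]
side [0.5576 0.3106] 0.1 [300 133  17  12 101]
side [0.6309 0.1953] 0.07 [330 155  18  13 113]
side [0.4536 0.2121] 0.01 [271 158  19  14 120]
side [ 0.847  -0.5232] 196.33 [ 484  303   57   95 3674]
[ 0.55802609 -0.15263944 -0.14923854] [[-0.8, 0.4], [0.4, -0.2], [-1.8, -2.1], [0.6, 7.4], [-0.1, 7.1], [3.9, 1.1], [-0.3, -0.5], [1.0, 0.3], [-1.1, -0.0], [-0.4, 7.1], [-0.1, 5.4], [-0.0, -4.6]]
```

```bash
python3 - <<'E'
from h import *
S=[((.1,.22,.006),(311.7,253.3)),((-.07,.22,.006),(352.9,223.8)),((.1,-.17,.006),(225,197.9))]
D=[((-.07,-.17,.006),(316.9,324.3)),((.1,-.17,.006),(388.4,320.5)),((-.07,.22,.006),(311.6,194.7))]
def res(p):
    h=lambda y:(.086-.172*np.cos(p[3]),y,.058+.172*np.sin(p[3]))
    k=(-.035-.055*np.cos(p[4]),.195-.055*np.sin(p[4]),.123)
    o={"scene":S+[(h(-.055),(290.4,163.3)),(h(.055),(315.8,176.7)),(k,(347.9,181.7))],"side":D+[(h(.055),(306.8,224)),(h(-.055),(307.9,263.5)),(k,(303,177.6))]}
    return np.concatenate([(proj(cr(p,P),n)[0]-u) for n,l in o.items() for P,u in l])
r=least_squares(res,[.5,-.2,0,0.1,0],loss="soft_l1");p=r.x; print(p,np.round(res(p).reshape(-1,2),1).tolist())
print("handle",cr(p,(.086-.172*np.cos(p[3]),0,.058+.172*np.sin(p[3]))),"hinge",cr(p,(.086,0,.058)))
for y in(-.108,-.036,.036,.108): print(cr(p,(.052,y,.04)))
im=arm.camera("scene"); 
E
```

```text
[ 0.55702864 -0.15213776 -0.15091362  0.15746097  0.26576842] [[-0.6, -0.3], [0.7, -0.8], [-1.5, -2.8], [-0.1, 0.3], [-0.6, -0.1], [-0.1, -0.6], [-0.9, -1.0], [0.6, -0.1], [-1.4, -0.6], [-0.0, 0.7], [0.2, -0.7], [0.6, -0.6]]
handle [[ 0.47410979 -0.1395283   0.08497151]] hinge [[ 0.64205117 -0.16506712  0.058     ]]
[[ 0.59220074 -0.266728    0.04      ]]
[[ 0.60302532 -0.19554634  0.04      ]]
[[ 0.6138499  -0.12436468  0.04      ]]
[[ 0.62467448 -0.05318302  0.04      ]]
```

```bash
cat >> h.py <<'E'
from scipy.spatial.transform import Rotation as Ro
CP=[.5570,-.1521,-.1509]
def Rz(a): return Ro.from_euler("z",a).as_matrix()
def tool(az,th,flip=False): # tool z: azimuth az, th from straight down toward az; y lateral horizontal
    z=np.array([np.sin(th)*np.cos(az),np.sin(th)*np.sin(az),-np.cos(th)]); y=np.array([-np.sin(az),np.cos(az),0])
    if flip:y=-y
    return np.c_[np.cross(y,z),y,z]
def rel(g,R,off=.011):
    o=arm.observe(); R0=np.array(o["tcp_rot"]); d=(np.array(g)+off*R[:,2]-o["ee_pos"])*100
    a=np.degrees(Ro.from_matrix(R@R0.T).as_rotvec()); print("d",np.round(d,2).tolist(),"a",np.round(a,1).tolist(),"|a|",round(np.linalg.norm(a),1))
E
python3 - <<'E'
from h import *
y=cr([0,0,CP[2]],(1,0,0))[0]; z=np.array([0,0,-1.]); R=np.c_[np.cross(y,z),y,z]
rel((.474,-.1395,.085),R)
h=lambda a:cr(CP,(.086-.172*np.cos(a),0,.058+.172*np.sin(a)))[0]
for a in np.linspace(.157,1.75,11): print(round(a,2),np.round((h(a)-h(.157))*100,1).tolist())
E
```

```text
d [25.63, -72.54, -16.53] a [0.0, 0.0, -78.3] |a| 78.3
0.16 [0.0, 0.0, 0.0]
0.32 [0.6, -0.1, 2.7]
0.48 [1.7, -0.3, 5.2]
0.63 [3.1, -0.5, 7.5]
0.79 [4.9, -0.7, 9.6]
0.95 [7.0, -1.1, 11.3]
1.11 [9.3, -1.4, 12.7]
1.27 [11.8, -1.8, 13.7]
1.43 [14.4, -2.2, 14.3]
1.59 [17.1, -2.6, 14.5]
1.75 [19.8, -3.0, 14.2]
```

```bash
python3 -m jog '[{"dx":5,"dy":-5,"dz":3,"az":-9},{"dx":7,"dy":-10,"dz":3,"az":-18},{"dx":9,"dy":-15,"dz":3,"az":-27},{"dx":11,"dy":-20,"dz":2,"az":-30},{"dx":13,"dy":-25,"dz":2,"az":-30}]' 3 | tail -1
python3 -m jog '[{"dx":3,"dy":-5,"dz":0,"az":-8},{"dx":6,"dy":-10,"dz":0,"az":-16},{"dx":8,"dy":-15,"dz":0,"az":-24},{"dx":9,"dy":-20,"dz":0,"az":-30},{"dx":10,"dy":-25,"dz":0,"az":-32}]' | tail -1
python3 -m jog '[{"dx":2.6,"dy":-22.5,"dz":-10,"az":-16.3},{"dx":2.6,"dy":-22.5,"dz":-10,"az":-16.3},{"dx":2.6,"dy":-22.5,"dz":-10,"az":-16.3},{"dx":2.6,"dy":-22.5,"dz":-10,"az":-16.3},{"dx":2.6,"dy":-22.5,"dz":-10,"az":-16.3}]'
python3 - <<'E'
from h import *
cv2.imwrite("pics/w1.png",arm.camera("wrist")[:,:,::-1])
y=cr([0,0,CP[2]],(1,0,0))[0]; z=np.array([0,0,-1.]); R=np.c_[np.cross(y,z),y,z]
rel((.474,-.1395,.085),R); print(arm.observe()["joint_positions"])
E
```

```text
d [25.63, -72.54, -16.53] a [-0.0, -0.0, -78.3] |a| 78.3
[ 1.10283892e+00  2.16900474e-01  1.61340045e+00  1.76819947e-05
  1.31132283e+00 -1.12215738e-01]schema error: expected keys dx, dy, dz, ax, ay, az
schema error: expected keys dx, dy, dz, ax, ay, az
schema error: expected keys dx, dy, dz, ax, ay, az
```

View pics/w1.png

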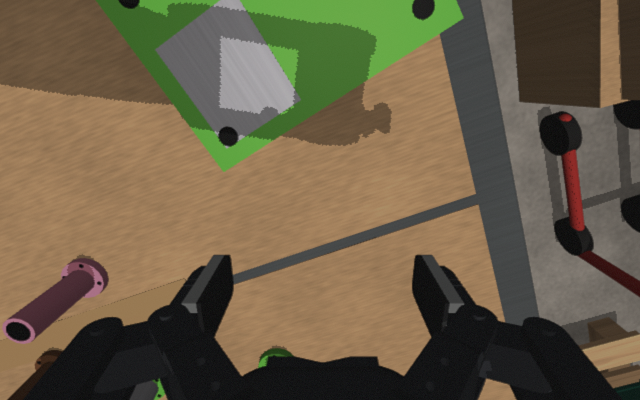

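All six keys are required; the arm hasn't moved (the picture shows the start view, pink look-alike at (60,300)).

```bash
python3 -m jog '[{"dx":5,"dy":-5,"dz":3,"ax":0,"ay":0,"az":-9},{"dx":7,"dy":-10,"dz":3,"ax":0,"ay":0,"az":-18},{"dx":9,"dy":-15,"dz":3,"ax":0,"ay":0,"az":-27},{"dx":11,"dy":-20,"dz":2,"ax":0,"ay":0,"az":-30},{"dx":13,"dy":-25,"dz":2,"ax":0,"ay":0,"az":-30}]' 3 | tail -1
python3 -m jog '[{"dx":3,"dy":-5,"dz":0,"ax":0,"ay":0,"az":-8},{"dx":6,"dy":-10,"dz":0,"ax":0,"ay":0,"az":-16},{"dx":8,"dy":-15,"dz":0,"ax":0,"ay":0,"az":-24},{"dx":9,"dy":-20,"dz":0,"ax":0,"ay":0,"az":-30},{"dx":10,"dy":-25,"dz":0,"ax":0,"ay":0,"az":-32}]' | tail -1
python3 -m jog '[{"dx":2.6,"dy":-22.5,"dz":-10,"ax":0,"ay":0,"az":-16.3},{"dx":2.6,"dy":-22.5,"dz":-10,"ax":0,"ay":0,"az":-16.3},{"dx":2.6,"dy":-22.5,"dz":-10,"ax":0,"ay":0,"az":-16.3},{"dx":2.6,"dy":-22.5,"dz":-10,"ax":0,"ay":0,"az":-16.3},{"dx":2.6,"dy":-22.5,"dz":-10,"ax":0,"ay":0,"az":-16.3}]'
python3 - <<'E'
from h import *
cv2.imwrite("pics/w2.png",arm.camera("wrist")[:,:,::-1])
y=cr([0,0,CP[2]],(1,0,0))[0]; z=np.array([0,0,-1.]); R=np.c_[np.cross(y,z),y,z]
rel((.474,-.1395,.085),R); o=arm.observe();print(o["joint_positions"]);np.savez("pics/w2.npz",p=o["ee_pos"],R=o["tcp_rot"])
E
```

```text
finger_force: 0.0
finger_force: 0.0
time: 2.88
ee_pos: [0.4724, -0.1419, 0.1574]
tcp_rot: [[0.156, 0.988, -0.003], [0.988, -0.156, 0.001], [0.0, -0.004, -1.0]]
contact_force: [0.6, 0.8, 0.5]
finger_gap: 0.355
finger_force: 0.0
d [0.11, 0.07, -8.43] a [-0.1, -0.1, 0.3] |a| 0.3
[-4.30893647e-01  2.44464139e-02  1.98809195e+00  4.43935964e-04
  1.13164761e+00 -2.75772426e-01]
```

View pics/w2.png

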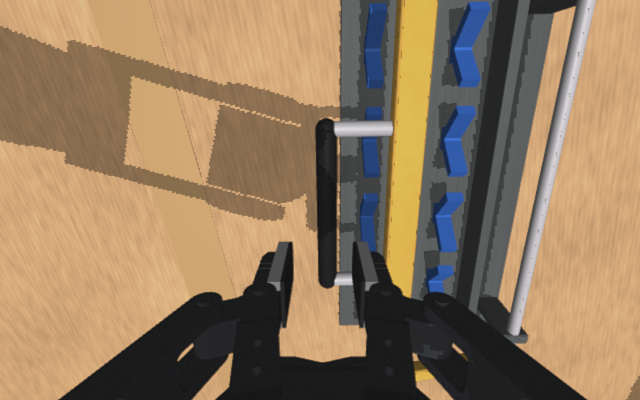

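The handle (dark bar, column 327, rows 120–285) lies centred between the pads. I'll check this numerically against the cradle fit while descending.

```bash
cat >> h.py <<'E'
def wproj(P,p,R):
    c=arm.calibration("wrist"); T=np.array(c["tool_from_camera"]); K=np.array(c["intrinsics"])
    q=(np.atleast_2d(P)-p)@R; q=(q-T[:3,3])@T[:3,:3]; q=q@K.T; return q[:,:2]/q[:,2:]
E
python3 - <<'E'
from h import *
d=np.load("pics/w2.npz")
a=.157
P=cr(CP,[(.086-.172*np.cos(a),s*.055,.058+.172*np.sin(a)) for s in(-1,1)]+[(.034,.036+s*.029,.039) for s in (-1,1)]+[(-.07,-.17,.008),(.027,.108,.01)])
print(np.round(wproj(P,d["p"],d["R"])))
E
python3 -m jog '[{"dx":0.1,"dy":0.1,"dz":-3,"ax":0,"ay":0,"az":0},{"dx":0.1,"dy":0.1,"dz":-6,"ax":0,"ay":0,"az":0},{"dx":0.1,"dy":0.1,"dz":-8.4,"ax":0,"ay":0,"az":0},{"dx":0.1,"dy":0.1,"dz":-8.4,"ax":0,"ay":0,"az":0}]'
```

```text
[[324. 276.]
 [324. 130.]
 [464. 180.]
 [475. 109.]
 [337. 326.]
 [458.  53.]]
time: 3.42
ee_pos: [0.4734, -0.136, 0.0742]
tcp_rot: [[0.149, 0.989, -0.003], [0.989, -0.149, 0.002], [0.001, -0.004, -1.0]]
contact_force: [-0.1, 0.8, 0.8]
finger_gap: 0.35
finger_force: 0.0
```

```bash
Z='{"dx":0,"dy":0,"dz":0,"ax":0,"ay":0,"az":0}'; python3 -m jog '[{"dx":0,"dy":0,"dz":0,"ax":0,"ay":0,"az":0},{"dx":0,"dy":0,"dz":0,"ax":0,"ay":0,"az":0},{"dx":0,"dy":0,"dz":0,"ax":0,"ay":0,"az":0},{"dx":0,"dy":0,"dz":0,"ax":0,"ay":0,"az":0}]' 0
python3 -m jog '[{"dx":0.3,"dy":0,"dz":1.4,"ax":0,"ay":0,"az":0},{"dx":0.6,"dy":-0.1,"dz":2.7,"ax":0,"ay":0,"az":0},{"dx":1.1,"dy":-0.2,"dz":4,"ax":0,"ay":0,"az":0},{"dx":1.7,"dy":-0.3,"dz":5.2,"ax":0,"ay":0,"az":0}]'
```

```text
time: 3.92
ee_pos: [0.4757, -0.1376, 0.0761]
tcp_rot: [[0.151, 0.988, 0.002], [0.988, -0.151, 0.001], [0.001, 0.002, -1.0]]
contact_force: [2.0, 5.1, 0.6]
finger_gap: 0.142
finger_force: 58.6
time: 4.42
ee_pos: [0.4916, -0.14, 0.126]
tcp_rot: [[0.152, 0.988, 0.0], [0.988, -0.152, 0.003], [0.003, -0.0, -1.0]]
contact_force: [6.5, 3.5, -10.9]
finger_gap: 0.144
finger_force: 58.3
```

```bash
python3 -m jog '[{"dx":1.4,"dy":-0.2,"dz":2.3,"ax":0,"ay":0,"az":0},{"dx":3.2,"dy":-0.4,"dz":4.4,"ax":0,"ay":0,"az":0},{"dx":5.3,"dy":-0.8,"dz":6.1,"ax":0,"ay":0,"az":0},{"dx":7.6,"dy":-1.1,"dz":7.5,"ax":0,"ay":0,"az":0},{"dx":10.1,"dy":-1.5,"dz":8.5,"ax":0,"ay":0,"az":0}]'
python3 -m jog '[{"dx":2.6,"dy":-0.4,"dz":0.6,"ax":0,"ay":0,"az":0},{"dx":5.3,"dy":-0.8,"dz":0.8,"ax":0,"ay":0,"az":0},{"dx":8,"dy":-1.2,"dz":0.5,"ax":0,"ay":0,"az":0},{"dx":8,"dy":-1.2,"dz":0.5,"ax":0,"ay":0,"az":0}]'
```

```text
time: 5.05
ee_pos: [0.5894, -0.1545, 0.2142]
tcp_rot: [[0.151, 0.989, -0.011], [0.989, -0.151, 0.004], [0.002, -0.011, -1.0]]
contact_force: [-7.5, 6.0, 7.5]
finger_gap: 0.14
finger_force: 59.8
time: 5.55
ee_pos: [0.6757, -0.168, 0.2199]
tcp_rot: [[0.151, 0.989, 0.005], [0.989, -0.151, -0.0], [0.001, 0.005, -1.0]]
contact_force: [2.4, 3.0, 5.8]
finger_gap: 0.141
finger_force: 61.7
```

```bash
python3 -m jog '[{"dx":0,"dy":0,"dz":0,"ax":0,"ay":0,"az":0},{"dx":0,"dy":0,"dz":0,"ax":0,"ay":0,"az":0},{"dx":0,"dy":0,"dz":4,"ax":0,"ay":0,"az":0},{"dx":0,"dy":0,"dz":9,"ax":0,"ay":0,"az":0},{"dx":0,"dy":0,"dz":10,"ax":0,"ay":0,"az":0}]' 4 | head -2
python3 - <<'E'
from h import *
ims={n:arm.camera(n) for n in("scene","side")}
for n,f in sleeves(ims).items():
    cv2.imwrite(f"pics/{n}1.png",ims[n][:,:,::-1])
    for x,c,e,s in f:
        if c<1.5 and s[4]>80: print(n,np.round(x,4),round(c,2),s)
Bp=np.array([.631,.1935,.062])
az=np.arctan2(Bp[1],Bp[0]); 
for f in(0,1):
  R=tool(az+np.pi,np.pi/4,f); rel(Bp-.12*R[:,2],R); rel(Bp,R)
print(np.degrees(az),arm.observe()["joint_positions"])
E
```

```text
time: 6.18
ee_pos: [0.6742, -0.1694, 0.3227]
scene [0.4532 0.2119] 0.07 [398 222  20  14 136]
scene [0.6306 0.1908] 0.0 [358 255  22  16 166]
scene [0.4861 0.4109] 0.06 [461 255  23  17 174]
scene [0.5565 0.3068] 0.13 [412 256  22  16 171]
side [0.4877 0.4147] 0.33 [274 114  16  12  96]
side [0.5576 0.3106] 0.1 [300 133  17  12 103]
side [0.6309 0.1953] 0.07 [330 155  18  13 117]
side [0.4536 0.2121] 0.01 [271 158  19  14 122]
d [3.16, 38.49, -18.02] a [-35.6, 31.1, -60.8] |a| 77.0
d [-4.95, 36.01, -26.51] a [-35.6, 31.1, -60.8] |a| 77.0
d [3.16, 38.49, -18.02] a [34.7, 40.5, 108.9] |a| 121.3
d [-4.95, 36.01, -26.51] a [34.7, 40.5, 108.9] |a| 121.3
17.048477662344474 [-3.46607953e-01  3.11835060e-01  1.34882944e+00 -5.15175299e-04
  1.47744407e+00 -1.94404267e-01]
```

```bash
python3 -m jog '[{"dx":0,"dy":5,"dz":0,"ax":-3,"ay":2.6,"az":-5},{"dx":0.5,"dy":10,"dz":-1,"ax":-8,"ay":7,"az":-13},{"dx":1,"dy":15,"dz":-3,"ax":-12,"ay":11,"az":-21},{"dx":1.6,"dy":19.2,"dz":-6,"ax":-17.8,"ay":15.55,"az":-30.4},{"dx":1.6,"dy":19.2,"dz":-6,"ax":-17.8,"ay":15.55,"az":-30.4}]' 6 | head -2
python3 -m jog '[{"dx":1.6,"dy":19.2,"dz":-12,"ax":-17.8,"ay":15.55,"az":-30.4},{"dx":1.6,"dy":19.2,"dz":-12,"ax":-17.8,"ay":15.55,"az":-30.4},{"dx":1.6,"dy":19.2,"dz":-12,"ax":-17.8,"ay":15.55,"az":-30.4},{"dx":1.6,"dy":19.2,"dz":-12,"ax":-17.8,"ay":15.55,"az":-30.4},{"dx":1.6,"dy":19.2,"dz":-12,"ax":-17.8,"ay":15.55,"az":-30.4}]'
python3 - <<'E'
from h import *
im=arm.camera("wrist");cv2.imwrite("pics/w3.png",im[:,:,::-1])
Bp=np.array([.631,.193,.062])
az=np.arctan2(Bp[1],Bp[0]); R=tool(az+np.pi,np.pi/4); rel(Bp-.12*R[:,2],R); rel(Bp,R)
o=arm.observe(); p,R0=o["ee_pos"],np.array(o["tcp_rot"])
print(o["joint_positions"], wproj([(.631,.193,.105),(.631,.193,.012)],p,R0))
E
```

```text
time: 6.9
ee_pos: [0.6855, 0.0283, 0.2461]
time: 7.52
ee_pos: [0.7016, 0.2162, 0.1276]
tcp_rot: [[0.667, 0.294, -0.685], [0.209, -0.956, -0.207], [-0.715, -0.006, -0.699]]
contact_force: [-0.7, -0.4, -0.9]
finger_gap: 0.703
finger_force: 0.0
d [0.17, 0.07, 0.7] a [-0.1, -0.4, -0.0] |a| 0.5
d [-7.94, -2.42, -7.78] a [-0.1, -0.4, -0.0] |a| 0.5
[ 0.22175105  1.10249192  0.64643209 -0.0617642   2.18263378  1.47906816] [[322.22475272 252.66139097]
 [322.7525685  147.72413807]]
```

View pics/w3.png

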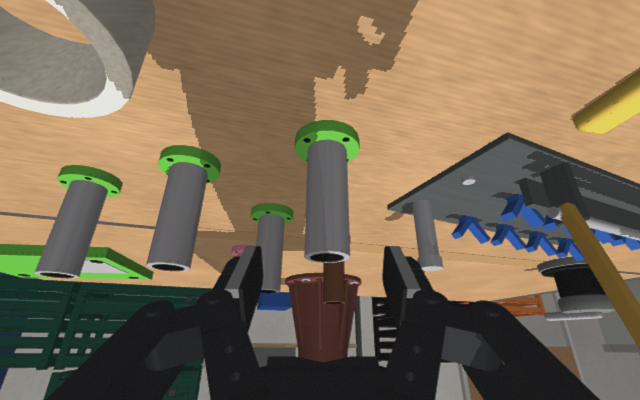

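Sleeve B is straight ahead between the pads (top (328,255), foot (327,140)), about 5 px right of prediction. I'll approach along the tool axis and grip.

```bash
python3 -m jog '[{"dx":-2,"dy":-0.7,"dz":-1.9,"ax":0,"ay":0,"az":0},{"dx":-4,"dy":-1.3,"dz":-3.9,"ax":0,"ay":0,"az":0},{"dx":-6,"dy":-2,"dz":-5.9,"ax":0,"ay":0,"az":0},{"dx":-7.9,"dy":-2.6,"dz":-7.8,"ax":0,"ay":0,"az":0},{"dx":-7.9,"dy":-2.6,"dz":-7.8,"ax":0,"ay":0,"az":0}]' 
python3 -m jog '[{"dx":0,"dy":0,"dz":0,"ax":0,"ay":0,"az":0},{"dx":0,"dy":0,"dz":0,"ax":0,"ay":0,"az":0},{"dx":0,"dy":0,"dz":0,"ax":0,"ay":0,"az":0},{"dx":0,"dy":0,"dz":0,"ax":0,"ay":0,"az":0}]' 0
python3 -m jog '[{"dx":0,"dy":0,"dz":1,"ax":0,"ay":0,"az":0},{"dx":0,"dy":0,"dz":3,"ax":0,"ay":0,"az":0},{"dx":0,"dy":0,"dz":6,"ax":0,"ay":0,"az":0},{"dx":0,"dy":0,"dz":10,"ax":0,"ay":0,"az":0},{"dx":0,"dy":0,"dz":14,"ax":0,"ay":0,"az":0}]'
```

```text
time: 8.2
ee_pos: [0.6248, 0.1874, 0.0611]
tcp_rot: [[0.676, 0.29, -0.677], [0.208, -0.957, -0.202], [-0.707, -0.004, -0.708]]
contact_force: [0.4, -0.4, 1.0]
finger_gap: 0.705
finger_force: 0.0
time: 8.7
ee_pos: [0.6279, 0.1901, 0.0624]
tcp_rot: [[0.679, 0.292, -0.673], [0.209, -0.956, -0.204], [-0.703, -0.002, -0.711]]
contact_force: [1.6, 0.6, 6.4]
finger_gap: 0.383
finger_force: 59.1
time: 9.32
ee_pos: [0.6259, 0.1899, 0.2024]
tcp_rot: [[0.677, 0.292, -0.675], [0.209, -0.957, -0.203], [-0.705, -0.004, -0.709]]
contact_force: [0.2, -0.1, -4.8]
finger_gap: 0.377
finger_force: 59.8
```

```bash
cat >> h.py <<'E'
YS=[-.108,-.036,.036,.108]
def grab(foot,pg,Rg):
    f=Rg.T@(np.array(foot)-pg); f[1]=0; a=Rg.T@[0,0,1.]; a[1]=0; a/=np.linalg.norm(a); np.savez("grab.npz",f=f,a=a); print("foot in tool",f)
def place(k,up,xo=0.,xc=.050):
    g=np.load("grab.npz"); f,a=g["f"],g["a"]; C=cr([0,0,CP[2]],np.eye(3)).T  # columns cradle axes
    src=np.c_[a,[0,1,0],np.cross(a,[0,1,0])]; A=-C[:,0]; Y=-C[:,1]; R=np.c_[A,Y,np.cross(A,Y)]@src.T
    tgt=cr(CP,(xc+xo,YS[k-1],.040+up))[0]; p=tgt-R@f
    rel(p,R,0.); return p,R
E
python3 - <<'E'
from h import *
z=np.array([-.673,-.204,-.711]);y=np.array([.292,-.956,-.002]);Rg=np.c_[np.cross(y,z),y,z]
grab((.631,.192,0),np.array([.6279,.1901,.0624]),Rg)
p,R=place(1,.12); print(p); print(place(1,0)[0])
im=arm.camera("wrist");cv2.imwrite("pics/w4.png",im[:,:,::-1])
E
```

```text
foot in tool [0.04636733 0.         0.0418925 ]
d [-9.74, -44.69, -4.59] a [6.4, -90.6, -20.2] |a| 93.0
[ 0.52851527 -0.25701013  0.15648083]
d [-9.74, -44.69, -16.59] a [6.4, -90.6, -20.2] |a| 93.0
[ 0.52851527 -0.25701013  0.03648083]
```

View pics/w4.png

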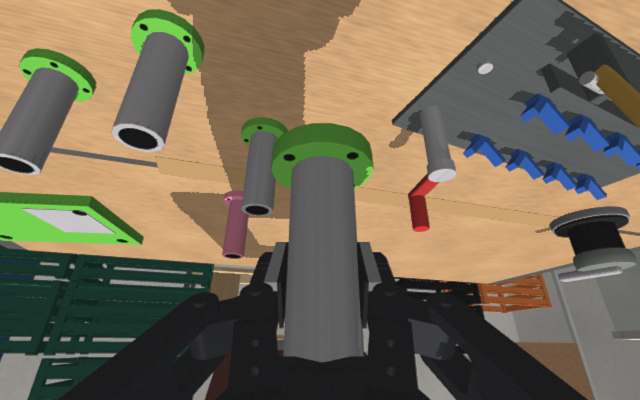

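```bash
python3 -m jog '[{"dx":-3,"dy":-4,"dz":2,"ax":0.6,"ay":-9,"az":-2},{"dx":-6,"dy":-8,"dz":4,"ax":1.2,"ay":-18,"az":-4},{"dx":-9,"dy":-12,"dz":6,"ax":1.9,"ay":-27,"az":-6},{"dx":-10,"dy":-17,"dz":7,"ax":2.5,"ay":-36,"az":-8},{"dx":-10,"dy":-22,"dz":7,"ax":3.2,"ay":-45.3,"az":-10.1}]' | head -2
python3 -m jog '[{"dx":0,"dy":-5,"dz":-1,"ax":0.6,"ay":-9,"az":-2},{"dx":0,"dy":-10,"dz":-2,"ax":1.2,"ay":-18,"az":-4},{"dx":0,"dy":-15,"dz":-5,"ax":1.9,"ay":-27,"az":-6},{"dx":0,"dy":-20,"dz":-8,"ax":2.5,"ay":-36,"az":-8},{"dx":0.3,"dy":-22.7,"dz":-11.6,"ax":3.2,"ay":-45.3,"az":-10.1}]' | head -2
python3 -m jog '[{"dx":0,"dy":0,"dz":0,"ax":0,"ay":0,"az":0},{"dx":0,"dy":0,"dz":0,"ax":0,"ay":0,"az":0}]'
python3 - <<'E'
from h import *
place(1,.06);place(1,0)
im=arm.camera("wrist");cv2.imwrite("pics/w5.png",im[:,:,::-1])
o=arm.observe(); p,R0=o["ee_pos"],np.array(o["tcp_rot"])
print(np.round(wproj(cr(CP,[(.034,-.108+s*.029,.039) for s in(-1,1)]+[(.02,-.108+s*.029,.039) for s in(-1,1)]+[(.1,-.17,.008)]),p,R0)))
E
```

```text
time: 10.0
ee_pos: [0.5248, -0.0312, 0.2722]
time: 10.62
ee_pos: [0.5313, -0.2282, 0.1746]
time: 10.88
ee_pos: [0.5333, -0.2272, 0.1761]
tcp_rot: [[0.772, -0.092, 0.629], [-0.071, -0.996, -0.058], [0.632, 0.0, -0.775]]
contact_force: [0.4, -0.3, -4.7]
finger_gap: 0.379
finger_force: 62.8
d [-0.47, -2.98, -7.96] a [-0.7, -6.1, -3.4] |a| 7.0
d [-0.47, -2.98, -13.96] a [-0.7, -6.1, -3.4] |a| 7.0
[[387. 241.]
 [326. 237.]
 [388. 256.]
 [325. 252.]
 [411. 190.]]
```

View pics/w5.png

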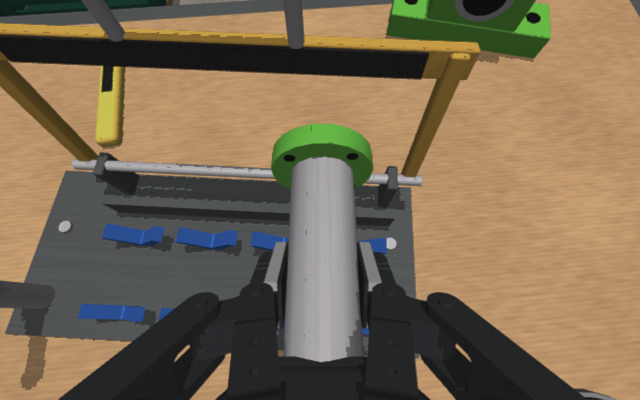

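Sleeve still firmly held (flange (322,155)); the V-support and base-corner predictions agree to about 2 px. I'll correct the pose and descend.

```bash
python3 -m jog '[{"dx":-0.2,"dy":-1.5,"dz":-2,"ax":-0.7,"ay":-6.1,"az":-3.4},{"dx":-0.5,"dy":-3,"dz":-4,"ax":-0.7,"ay":-6.1,"az":-3.4},{"dx":-0.5,"dy":-3,"dz":-8,"ax":-0.7,"ay":-6.1,"az":-3.4},{"dx":-0.5,"dy":-3,"dz":-8,"ax":-0.7,"ay":-6.1,"az":-3.4},{"dx":-0.5,"dy":-3,"dz":-8,"ax":-0.7,"ay":-6.1,"az":-3.4}]'
python3 - <<'E'
from h import *
place(1,.0)
E
```

```text
time: 11.55
ee_pos: [0.53, -0.2581, 0.0977]
tcp_rot: [[0.692, -0.151, 0.706], [-0.105, -0.989, -0.108], [0.714, 0.001, -0.7]]
contact_force: [0.1, 0.1, -4.0]
finger_gap: 0.381
finger_force: 62.7
d [-0.15, 0.11, -6.12] a [0.1, 0.2, 0.0] |a| 0.2
```

```bash
python3 -m jog '[{"dx":-0.1,"dy":0.1,"dz":-1.5,"ax":0,"ay":0,"az":0},{"dx":-0.1,"dy":0.1,"dz":-3,"ax":0,"ay":0,"az":0},{"dx":-0.1,"dy":0.1,"dz":-4.2,"ax":0,"ay":0,"az":0},{"dx":-0.1,"dy":0.1,"dz":-5.2,"ax":0,"ay":0,"az":0},{"dx":-0.1,"dy":0.1,"dz":-5.2,"ax":0,"ay":0,"az":0}]'
python3 -m jog '[{"dx":0,"dy":0,"dz":-0.4,"ax":0,"ay":0,"az":0},{"dx":0,"dy":0,"dz":-0.7,"ax":0,"ay":0,"az":0},{"dx":0,"dy":0,"dz":-0.7,"ax":0,"ay":0,"az":0}]'
python3 -c "
from h import *
place(1,0)"
```

```text
time: 12.18
ee_pos: [0.5288, -0.2579, 0.0456]
tcp_rot: [[0.692, -0.152, 0.705], [-0.105, -0.988, -0.11], [0.714, 0.002, -0.7]]
contact_force: [0.1, 0.0, -4.0]
finger_gap: 0.374
finger_force: 62.9
time: 12.55
ee_pos: [0.5274, -0.2569, 0.0365]
tcp_rot: [[0.694, -0.152, 0.704], [-0.107, -0.988, -0.108], [0.712, -0.001, -0.702]]
contact_force: [-0.1, 0.3, -4.0]
finger_gap: 0.376
finger_force: 62.9
d [0.11, -0.01, -0.01] a [-0.0, 0.1, 0.1] |a| 0.1
```

```bash
for i in 1 2 3; do python3 -m jog '[{"dx":0,"dy":0,"dz":-0.15,"ax":0,"ay":0,"az":0},{"dx":0,"dy":0,"dz":-0.15,"ax":0,"ay":0,"az":0}]' | sed -n '2p;4p'; done
```

```text
ee_pos: [0.5279, -0.2569, 0.0362]
contact_force: [-6.1, 1.8, 5.5]
ee_pos: [0.5281, -0.2569, 0.036]
contact_force: [-17.4, 5.5, 18.9]
ee_pos: [0.5283, -0.257, 0.0359]
contact_force: [-28.4, 7.1, 33.6]
```

```bash
python3 -m jog '[{"dx":0,"dy":0,"dz":0.35,"ax":0,"ay":0,"az":0},{"dx":0,"dy":0,"dz":0.35,"ax":0,"ay":0,"az":0}]' | sed -n '2p;4p'
python3 -m jog '[{"dx":0,"dy":0,"dz":0,"ax":0,"ay":0,"az":0},{"dx":0,"dy":0,"dz":0,"ax":0,"ay":0,"az":0},{"dx":0,"dy":0,"dz":0,"ax":0,"ay":0,"az":0}]' 4.6
python3 -m jog '[{"dx":-2,"dy":0.3,"dz":2,"ax":0,"ay":0,"az":0},{"dx":-4,"dy":0.6,"dz":4,"ax":0,"ay":0,"az":0},{"dx":-7,"dy":1,"dz":8,"ax":0,"ay":0,"az":0},{"dx":-8,"dy":1.2,"dz":12,"ax":0,"ay":0,"az":0},{"dx":-8,"dy":1.2,"dz":16,"ax":0,"ay":0,"az":0}]'
python3 - <<'E'
from h import *
im=arm.camera("wrist");cv2.imwrite("pics/w6.png",im[:,:,::-1]); 
o=arm.observe(); p,R0=o["ee_pos"],np.array(o["tcp_rot"]); print(p, o["joint_positions"])
print(np.round(wproj(cr(CP,[(.05,-.108,.068),(.05,-.136,.04),(-.055,-.108,.057),(-.055,-.125,.04)]),p,R0)))
ims={n:arm.camera(n) for n in("scene","side")}
for n,f in sleeves(ims).items():
    cv2.imwrite(f"pics/{n}2.png",ims[n][:,:,::-1])
    for x,c,e,s in f:
        if c<3 and s[4]>80: print(n,np.round(x,4),round(c,2),s)
E
```

```text
ee_pos: [0.5279, -0.257, 0.0364]
contact_force: [-1.6, 0.8, 1.0]
time: 13.92
ee_pos: [0.5277, -0.2572, 0.0356]
tcp_rot: [[0.694, -0.152, 0.704], [-0.107, -0.988, -0.108], [0.712, -0.001, -0.702]]
contact_force: [0.8, -0.6, -0.3]
finger_gap: 0.541
finger_force: 0.0
time: 14.55
ee_pos: [0.4462, -0.2445, 0.196]
tcp_rot: [[0.694, -0.153, 0.703], [-0.109, -0.988, -0.108], [0.711, -0.001, -0.703]]
contact_force: [-0.3, 0.3, -0.4]
finger_gap: 0.54
finger_force: 0.0
[ 0.44910447 -0.24759063  0.20349081] [-0.94947112 -0.34398616  2.39552532  0.92550117  0.69143128  0.15441763]
[[319. 166.]
 [343. 179.]
 [319. 265.]
 [336. 270.]]
scene [0.4532 0.2119] 0.07 [398 222  20  14 136]
scene [0.4861 0.4109] 0.06 [461 255  23  17 175]
scene [0.5565 0.3068] 0.13 [412 256  22  16 171]
side [0.4877 0.4147] 0.33 [274 114  16  12  95]
side [0.5576 0.3106] 0.1 [300 133  17  12 101]
side [0.4536 0.2121] 0.01 [271 158  19  14 123]
```

View pics/w6.png

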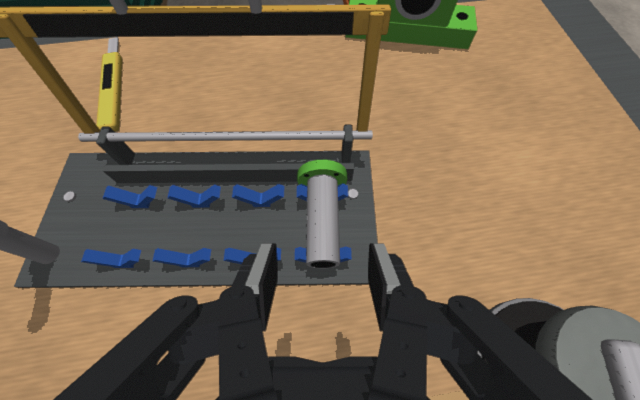

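Sleeve in place 1 is seated: flange top (322,165) in its slot, free end at (322,264), close to the predictions. Next sleeve C.

```bash
cat >> h.py <<'E'
def pick(x,y,back=.12,z=.062):
    az=np.arctan2(y,x); R=tool(az+np.pi,np.pi/4); g=np.array([x,y,z]); rel(g-back*R[:,2],R)
E
python3 -c "
from h import *
pick(.557,.3085)"
```

```text
d [17.6, 59.24, -6.01] a [-15.9, 90.6, 29.2] |a| 96.6
```

```bash
python3 -m jog '[{"dx":0,"dy":4,"dz":2,"ax":-1.5,"ay":8.6,"az":2.8},{"dx":1,"dy":9,"dz":3,"ax":-3,"ay":17.2,"az":5.5},{"dx":2,"dy":14,"dz":4,"ax":-4.6,"ay":26,"az":8.4},{"dx":4,"dy":20,"dz":5,"ax":-6.2,"ay":35,"az":11.3},{"dx":6,"dy":25,"dz":5,"ax":-8,"ay":45.3,"az":14.6}]' 6 | head -2
python3 -m jog '[{"dx":2,"dy":6,"dz":0,"ax":-1.5,"ay":8.6,"az":2.8},{"dx":4,"dy":12,"dz":0,"ax":-3,"ay":17.2,"az":5.5},{"dx":7,"dy":18,"dz":0,"ax":-4.6,"ay":26,"az":8.4},{"dx":9,"dy":24,"dz":0,"ax":-6.2,"ay":35,"az":11.3},{"dx":11,"dy":30,"dz":0,"ax":-8,"ay":45.3,"az":14.6}]' | head -2
python3 -m jog '[{"dx":0.5,"dy":4,"dz":-4,"ax":0,"ay":0,"az":0},{"dx":0.5,"dy":4,"dz":-8,"ax":0,"ay":0,"az":0},{"dx":0.5,"dy":4,"dz":-11,"ax":0,"ay":0,"az":0},{"dx":0.5,"dy":4,"dz":-11,"ax":0,"ay":0,"az":0},{"dx":0.5,"dy":4,"dz":-11,"ax":0,"ay":0,"az":0}]'
cat > chk.py <<'E'
from h import *
import sys
x,y=map(float,sys.argv[1:3])
pick(x,y); pick(x,y,0)
im=arm.camera("wrist");cv2.imwrite(f"pics/chk{x}.png",im[:,:,::-1])
o=arm.observe(); p,R0=o["ee_pos"],np.array(o["tcp_rot"])
q=proj=wproj(FL+[x,y,0],p,R0); print("pred",np.round([q[:,0].min(),q[:,1].min(),np.ptp(q[:,0]),np.ptp(q[:,1])]),"top",np.round(wproj((x,y,.105),p,R0)))
for s in greens(im,300): print(s)
E
python3 chk.py .557 .3085
```

```text
time: 15.32
ee_pos: [0.5028, -0.0067, 0.2452]
time: 15.95
ee_pos: [0.6101, 0.286, 0.2427]
time: 16.58
ee_pos: [0.6146, 0.3241, 0.1343]
tcp_rot: [[0.68, 0.456, -0.575], [0.331, -0.89, -0.314], [-0.655, 0.023, -0.755]]
contact_force: [1.0, -0.9, 1.0]
finger_gap: 0.703
finger_force: 0.0
d [0.98, 2.18, 0.48] a [-0.7, 4.2, 1.8] |a| 4.7
d [-6.44, -1.93, -8.0] a [-0.7, 4.2, 1.8] |a| 4.7
pred [271. 111.  66.  54.] top [[303. 249.]]
[ 274  112   66   47 1580]
[ 130  128   70   47 1559]
[329 197  36  25 498]
[   0  242  137   52 4167]
```

```bash
python3 -m jog '[{"dx":1,"dy":2.1,"dz":0.5,"ax":-0.7,"ay":4.2,"az":1.8},{"dx":1,"dy":2.1,"dz":0.5,"ax":-0.7,"ay":4.2,"az":1.8},{"dx":-1.5,"dy":0.7,"dz":-2.3,"ax":-0.7,"ay":4.2,"az":1.8},{"dx":-4,"dy":-0.7,"dz":-5.1,"ax":-0.7,"ay":4.2,"az":1.8},{"dx":-4,"dy":-0.7,"dz":-5.1,"ax":-0.7,"ay":4.2,"az":1.8}]'
python3 -c "
from h import *
pick(.5577,.307,0)"
```

```text
time: 17.25
ee_pos: [0.5718, 0.3152, 0.0822]
tcp_rot: [[0.617, 0.484, -0.621], [0.341, -0.875, -0.343], [-0.71, 0.0, -0.704]]
contact_force: [0.1, 0.1, 0.0]
finger_gap: 0.701
finger_force: 0.0
d [-2.09, -1.2, -2.8] a [0.1, -0.2, -0.1] |a| 0.2
```

```bash
python3 -m jog '[{"dx":-1,"dy":-0.6,"dz":-1.4,"ax":0,"ay":0,"az":0},{"dx":-2.1,"dy":-1.2,"dz":-2.9,"ax":0,"ay":0,"az":0},{"dx":-2.1,"dy":-1.2,"dz":-2.9,"ax":0,"ay":0,"az":0},{"dx":-2.1,"dy":-1.2,"dz":-2.9,"ax":0,"ay":0,"az":0}]' | head -3
python3 -m jog '[{"dx":0,"dy":0,"dz":0,"ax":0,"ay":0,"az":0},{"dx":0,"dy":0,"dz":0,"ax":0,"ay":0,"az":0},{"dx":0,"dy":0,"dz":0,"ax":0,"ay":0,"az":0},{"dx":0,"dy":0,"dz":0,"ax":0,"ay":0,"az":0}]' 0
python3 - <<'E'
from h import *
o=arm.observe(); grab((.5577,.307,0),o["ee_pos"],np.array(o["tcp_rot"])); print(o["ee_pos"])
E
python3 -m jog '[{"dx":0,"dy":0,"dz":1,"ax":0,"ay":0,"az":0},{"dx":0,"dy":0,"dz":3,"ax":0,"ay":0,"az":0},{"dx":0,"dy":0,"dz":6,"ax":0,"ay":0,"az":0},{"dx":0,"dy":0,"dz":10,"ax":0,"ay":0,"az":0},{"dx":0,"dy":0,"dz":14,"ax":0,"ay":0,"az":0}]'
python3 -c "
from h import *
place(2,.1)"
```

```text
time: 17.75
ee_pos: [0.5558, 0.3059, 0.0567]
tcp_rot: [[0.623, 0.484, -0.614], [0.344, -0.875, -0.341], [-0.702, 0.001, -0.712]]
time: 18.25
ee_pos: [0.5551, 0.3054, 0.0558]
tcp_rot: [[0.622, 0.484, -0.615], [0.344, -0.875, -0.341], [-0.703, 0.001, -0.711]]
contact_force: [4.1, 0.5, 4.6]
finger_gap: 0.382
finger_force: 60.0
foot in tool [0.0413978 0.        0.0374877]
[0.55508759 0.30541868 0.05576568]
time: 18.88
ee_pos: [0.5538, 0.3052, 0.1974]
tcp_rot: [[0.621, 0.484, -0.616], [0.344, -0.875, -0.342], [-0.705, 0.0, -0.71]]
contact_force: [0.5, -0.8, -4.2]
finger_gap: 0.381
finger_force: 59.8
d [-0.79, -49.2, -6.05] a [16.1, -90.0, -29.4] |a| 96.0
```

```bash
python3 -m jog '[{"dx":-1,"dy":-4,"dz":2,"ax":1.5,"ay":-8.6,"az":-2.8},{"dx":-2,"dy":-9,"dz":4,"ax":3,"ay":-17.2,"az":-5.5},{"dx":-3,"dy":-14,"dz":5,"ax":4.6,"ay":-26,"az":-8.4},{"dx":-4,"dy":-19,"dz":5,"ax":6.2,"ay":-35,"az":-11.3},{"dx":-4,"dy":-24,"dz":5,"ax":8,"ay":-45,"az":-14.7}]' | head -2
python3 -m jog '[{"dx":0,"dy":-5,"dz":-1,"ax":1.5,"ay":-8.6,"az":-2.8},{"dx":0,"dy":-10,"dz":-2,"ax":3,"ay":-17.2,"az":-5.5},{"dx":0.5,"dy":-15,"dz":-5,"ax":4.6,"ay":-26,"az":-8.4},{"dx":1,"dy":-20,"dz":-7,"ax":6.2,"ay":-35,"az":-11.3},{"dx":2,"dy":-25,"dz":-9,"ax":8,"ay":-45,"az":-14.7}]' | head -2
python3 -m jog '[{"dx":1,"dy":0,"dz":-1,"ax":0,"ay":0,"az":0},{"dx":1,"dy":0,"dz":-1,"ax":0,"ay":0,"az":0},{"dx":1,"dy":0,"dz":-1,"ax":0,"ay":0,"az":0}]'
python3 - <<'E'
from h import *
place(2,.05)
im=arm.camera("wrist");cv2.imwrite("pics/w7.png",im[:,:,::-1]); print([s for s in greens(im,300)])
E
```

```text
time: 19.5
ee_pos: [0.5123, 0.0637, 0.247]
time: 20.12
ee_pos: [0.5289, -0.1412, 0.165]
time: 20.5
ee_pos: [0.5419, -0.1408, 0.1572]
tcp_rot: [[0.781, -0.078, 0.619], [-0.052, -0.997, -0.06], [0.622, 0.015, -0.783]]
contact_force: [0.3, 0.3, -4.7]
finger_gap: 0.381
finger_force: 60.9
d [0.4, -4.6, -7.03] a [0.0, -6.9, -4.1] |a| 8.0
[array([ 471,    0,  164,   20, 1868], dtype=int32), array([ 271,  135,  104,   63, 3633], dtype=int32), array([ 423,  209,   67,   25, 1145], dtype=int32)]
```

```bash
python3 -m jog '[{"dx":0.4,"dy":-2.5,"dz":-1,"ax":0,"ay":-6.9,"az":-4.1},{"dx":0.4,"dy":-4.6,"dz":-2,"ax":0,"ay":-6.9,"az":-4.1},{"dx":0.4,"dy":-4.6,"dz":-5,"ax":0,"ay":-6.9,"az":-4.1},{"dx":0.4,"dy":-4.6,"dz":-7,"ax":0,"ay":-6.9,"az":-4.1},{"dx":0.4,"dy":-4.6,"dz":-7,"ax":0,"ay":-6.9,"az":-4.1}]'
python3 - <<'E'
from h import *
place(2,.0)
E
```

```text
time: 21.18
ee_pos: [0.5451, -0.187, 0.0849]
tcp_rot: [[0.697, -0.153, 0.7], [-0.108, -0.988, -0.109], [0.709, 0.0, -0.705]]
contact_force: [-0.0, -0.5, -5.3]
finger_gap: 0.377
finger_force: 61.0
d [0.08, 0.01, -4.8] a [-0.0, -0.2, 0.2] |a| 0.2
```

```bash
python3 -m jog '[{"dx":0.1,"dy":0,"dz":-1.2,"ax":0,"ay":0,"az":0},{"dx":0.1,"dy":0,"dz":-2.4,"ax":0,"ay":0,"az":0},{"dx":0.1,"dy":0,"dz":-3.4,"ax":0,"ay":0,"az":0},{"dx":0.1,"dy":0,"dz":-4.2,"ax":0,"ay":0,"az":0},{"dx":0.1,"dy":0,"dz":-4.2,"ax":0,"ay":0,"az":0}]' | sed -n '2p;4p'
python3 -m jog '[{"dx":0,"dy":0,"dz":-0.3,"ax":0,"ay":0,"az":0},{"dx":0,"dy":0,"dz":-0.5,"ax":0,"ay":0,"az":0},{"dx":0,"dy":0,"dz":-0.5,"ax":0,"ay":0,"az":0}]' | sed -n '2p;4p'
python3 -m jog '[{"dx":0,"dy":0,"dz":-0.15,"ax":0,"ay":0,"az":0},{"dx":0,"dy":0,"dz":-0.15,"ax":0,"ay":0,"az":0}]' | sed -n '2p;4p'
python3 -c "
from h import *
place(2,0)"
```

```text
ee_pos: [0.5479, -0.1881, 0.0455]
contact_force: [-0.6, -0.4, -4.8]
ee_pos: [0.547, -0.1878, 0.0395]
contact_force: [-0.2, -0.3, -4.0]
ee_pos: [0.5471, -0.1877, 0.0379]
contact_force: [0.1, -0.0, -5.5]
d [-0.12, 0.09, -0.09] a [0.0, 0.0, 0.1] |a| 0.2
```

```bash
for i in 1 2 ; do python3 -m jog '[{"dx":0,"dy":0,"dz":-0.1,"ax":0,"ay":0,"az":0},{"dx":0,"dy":0,"dz":-0.1,"ax":0,"ay":0,"az":0}]' | sed -n '2p;4p'; done
```

```text
ee_pos: [0.5475, -0.1876, 0.0373]
contact_force: [-0.9, 1.3, -2.1]
ee_pos: [0.5479, -0.1874, 0.0368]
contact_force: [-1.4, 5.1, 2.5]
```

```bash
python3 -m jog '[{"dx":0,"dy":0,"dz":0,"ax":0,"ay":0,"az":0},{"dx":0,"dy":0,"dz":0,"ax":0,"ay":0,"az":0},{"dx":0,"dy":0,"dz":0,"ax":0,"ay":0,"az":0}]' 4.6 | sed -n '2p;4p'
python3 -m jog '[{"dx":-2,"dy":0.3,"dz":2,"ax":0,"ay":0,"az":0},{"dx":-4,"dy":0.6,"dz":4,"ax":0,"ay":0,"az":0},{"dx":-7,"dy":1,"dz":8,"ax":0,"ay":0,"az":0},{"dx":-8,"dy":1.2,"dz":12,"ax":0,"ay":0,"az":0},{"dx":-8,"dy":1.2,"dz":16,"ax":0,"ay":0,"az":0}]' | head -2
cat > after.py <<'E'
from h import *
import sys
k=int(sys.argv[1])
im=arm.camera("wrist");cv2.imwrite(f"pics/after{k}.png",im[:,:,::-1]); 
o=arm.observe(); p,R0=o["ee_pos"],np.array(o["tcp_rot"])
t=np.linspace(0,2*np.pi,60)
for j in range(1,k+1):
    F=np.concatenate([np.c_[0*t+x,YS[j-1]+.028*np.cos(t),.04+.028*np.sin(t)] for x in(.05,.038)]); q=wproj(cr(CP,F),p,R0)
    print("pred",j,np.round([q[:,0].min(),q[:,1].min(),np.ptp(q[:,0]),np.ptp(q[:,1])]))
for s in greens(im,300): print(s)
ims={n:arm.camera(n) for n in("scene","side")}
for n,f in sleeves(ims).items():
    cv2.imwrite(f"pics/{n}_{k}.png",ims[n][:,:,::-1])
    for x,c,e,s in f:
        if c<3 and s[4]>80: print(n,np.round(x,4),round(c,2),s)
E
python3 after.py 2; python3 -c "
from h import *
pick(.487,.413)"
```

```text
ee_pos: [0.5473, -0.1883, 0.0361]
contact_force: [-0.7, 0.1, 0.1]
time: 23.92
ee_pos: [0.4651, -0.1751, 0.1951]
pred 1 [355. 174.  51.  32.]
pred 2 [292. 174.  50.  32.]
[393   0  53   9 408]
[ 465    0   61   50 1969]
[297 163  49  27 785]
[361 165  51  25 785]
scene [0.4532 0.2119] 0.07 [398 222  20  14 136]
scene [0.4861 0.4109] 0.06 [461 255  23  17 172]
side [0.4877 0.4147] 0.33 [274 114  16  12  94]
side [0.4536 0.2121] 0.01 [271 158  19  14 123]
d [7.7, 64.05, -6.21] a [-24.9, 89.7, 37.9] |a| 100.5
```

View pics/after2.png

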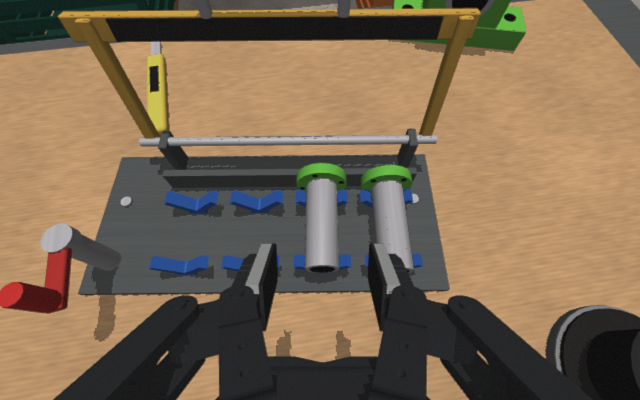

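Both sleeves lie in their slots (flanges at (321,175) and (386,177)). Next is sleeve D.

```bash
python3 -m jog '[{"dx":0,"dy":4,"dz":2,"ax":-2.3,"ay":8.5,"az":3.6},{"dx":1,"dy":9,"dz":4,"ax":-4.7,"ay":17,"az":7.2},{"dx":2,"dy":14,"dz":6,"ax":-7,"ay":25.5,"az":10.8},{"dx":3,"dy":20,"dz":6,"ax":-9.5,"ay":34.5,"az":14.6},{"dx":4,"dy":26,"dz":6,"ax":-12.4,"ay":44.9,"az":19}]' 6 | head -2
python3 -m jog '[{"dx":1,"dy":6,"dz":0,"ax":-2.3,"ay":8.5,"az":3.6},{"dx":2,"dy":12,"dz":0,"ax":-4.7,"ay":17,"az":7.2},{"dx":3,"dy":18,"dz":0,"ax":-7,"ay":25.5,"az":10.8},{"dx":4,"dy":24,"dz":0,"ax":-9.5,"ay":34.5,"az":14.6},{"dx":4,"dy":30,"dz":0,"ax":-12.4,"ay":44.9,"az":19}]' | head -2
python3 -m jog '[{"dx":0,"dy":4,"dz":-2,"ax":0,"ay":0,"az":0},{"dx":0,"dy":8,"dz":-5,"ax":0,"ay":0,"az":0},{"dx":0,"dy":8,"dz":-10,"ax":0,"ay":0,"az":0},{"dx":0,"dy":8,"dz":-12,"ax":0,"ay":0,"az":0},{"dx":0,"dy":8,"dz":-12,"ax":0,"ay":0,"az":0}]' | head -2
python3 chk.py .487 .4128
```

```text
time: 24.7
ee_pos: [0.5046, 0.0693, 0.2556]
time: 25.32
ee_pos: [0.5442, 0.3685, 0.2527]
time: 25.95
ee_pos: [0.5424, 0.4452, 0.1312]
d [0.34, 1.74, 0.79] a [-1.3, 4.8, 2.9] |a| 5.7
d [-6.14, -3.75, -7.7] a [-1.3, 4.8, 2.9] |a| 5.7
pred [275. 119.  65.  52.] top [[310. 255.]]
[ 279  121   64   46 1535]
[401 206  46  26 619]
[   0  223  149   69 6141]
```

```bash
python3 -m jog '[{"dx":0.4,"dy":1.6,"dz":0.8,"ax":-1.3,"ay":4.8,"az":2.9},{"dx":0.4,"dy":1.6,"dz":0.8,"ax":-1.3,"ay":4.8,"az":2.9},{"dx":-1.7,"dy":-0.1,"dz":-2,"ax":-1.3,"ay":4.8,"az":2.9},{"dx":-3.9,"dy":-1.9,"dz":-4.8,"ax":-1.3,"ay":4.8,"az":2.9},{"dx":-3.9,"dy":-1.9,"dz":-4.8,"ax":-1.3,"ay":4.8,"az":2.9}]'
python3 -c "
from h import *
pick(.488,.4116,0)"
```

```text
time: 26.62
ee_pos: [0.5026, 0.4253, 0.0862]
tcp_rot: [[0.542, 0.646, -0.538], [0.458, -0.763, -0.456], [-0.705, 0.001, -0.709]]
contact_force: [0.5, -0.3, -0.4]
finger_gap: 0.702
finger_force: 0.0
d [-2.05, -1.87, -3.2] a [-0.1, 0.2, -0.1] |a| 0.2
```

```bash
python3 -m jog '[{"dx":-1,"dy":-0.9,"dz":-1.6,"ax":0,"ay":0,"az":0},{"dx":-2,"dy":-1.8,"dz":-3.2,"ax":0,"ay":0,"az":0},{"dx":-2,"dy":-1.8,"dz":-3.2,"ax":0,"ay":0,"az":0},{"dx":-2,"dy":-1.8,"dz":-3.2,"ax":0,"ay":0,"az":0}]' | head -2
python3 -m jog '[{"dx":0,"dy":0,"dz":0,"ax":0,"ay":0,"az":0},{"dx":0,"dy":0,"dz":0,"ax":0,"ay":0,"az":0},{"dx":0,"dy":0,"dz":0,"ax":0,"ay":0,"az":0},{"dx":0,"dy":0,"dz":0,"ax":0,"ay":0,"az":0}]' 0
python3 - <<'E'
from h import *
o=arm.observe(); grab((.488,.4116,0),o["ee_pos"],np.array(o["tcp_rot"])); print(o["ee_pos"])
E
python3 -m jog '[{"dx":0,"dy":0,"dz":1,"ax":0,"ay":0,"az":0},{"dx":0,"dy":0,"dz":3,"ax":0,"ay":0,"az":0},{"dx":0,"dy":0,"dz":6,"ax":0,"ay":0,"az":0},{"dx":0,"dy":0,"dz":10,"ax":0,"ay":0,"az":0},{"dx":0,"dy":0,"dz":14,"ax":0,"ay":0,"az":0}]'
python3 -c "
from h import *
place(3,.1)"
```

```text
time: 27.12
ee_pos: [0.4871, 0.4109, 0.0577]
time: 27.62
ee_pos: [0.4864, 0.4102, 0.0567]
tcp_rot: [[0.546, 0.647, -0.532], [0.462, -0.763, -0.453], [-0.699, 0.002, -0.715]]
contact_force: [3.9, 1.2, 6.2]
finger_gap: 0.384
finger_force: 59.6
foot in tool [0.04113172 0.         0.03907538]
[0.4864162  0.41022661 0.05669504]
time: 28.25
ee_pos: [0.485, 0.4099, 0.1983]
tcp_rot: [[0.545, 0.647, -0.534], [0.461, -0.763, -0.454], [-0.7, 0.001, -0.714]]
contact_force: [0.6, -0.3, -4.4]
finger_gap: 0.376
finger_force: 60.0
d [7.08, -52.54, -6.04] a [25.2, -88.9, -38.2] |a| 99.9
```

```bash
python3 -m jog '[{"dx":0,"dy":-3,"dz":3,"ax":2.4,"ay":-8.5,"az":-3.6},{"dx":0.5,"dy":-8,"dz":5,"ax":4.8,"ay":-17,"az":-7.3},{"dx":1,"dy":-13,"dz":6,"ax":7.2,"ay":-25.4,"az":-10.9},{"dx":1,"dy":-18,"dz":6,"ax":9.7,"ay":-34.3,"az":-14.7},{"dx":1,"dy":-24,"dz":6,"ax":12.6,"ay":-44.5,"az":-19.1}]' | head -2
python3 -m jog '[{"dx":1,"dy":-5,"dz":0,"ax":2.4,"ay":-8.5,"az":-3.6},{"dx":2,"dy":-10,"dz":0,"ax":4.8,"ay":-17,"az":-7.3},{"dx":3,"dy":-16,"dz":-1,"ax":7.2,"ay":-25.4,"az":-10.9},{"dx":4,"dy":-22,"dz":-2,"ax":9.7,"ay":-34.3,"az":-14.7},{"dx":5,"dy":-28,"dz":-4,"ax":12.6,"ay":-44.5,"az":-19.1}]' | head -2
python3 -m jog '[{"dx":1,"dy":-0.5,"dz":-4,"ax":0,"ay":0,"az":0},{"dx":1,"dy":-0.5,"dz":-7,"ax":0,"ay":0,"az":0},{"dx":1,"dy":-0.5,"dz":-7,"ax":0,"ay":0,"az":0}]'
python3 - <<'E'
from h import *
place(3,.05)
im=arm.camera("wrist");cv2.imwrite("pics/w8.png",im[:,:,::-1]); print([s for s in greens(im,300)])
E
```

```text
time: 28.88
ee_pos: [0.4947, 0.1683, 0.2582]
time: 29.5
ee_pos: [0.5418, -0.0833, 0.2214]
time: 29.88
ee_pos: [0.5503, -0.085, 0.147]
tcp_rot: [[0.757, -0.095, 0.646], [-0.063, -0.995, -0.073], [0.65, 0.014, -0.759]]
contact_force: [0.5, -0.2, -5.3]
finger_gap: 0.37
finger_force: 60.6
d [0.55, -3.05, -5.91] a [0.2, -5.1, -3.1] |a| 6.0
[array([ 272,  135,  102,   63, 3604], dtype=int32), array([ 408,  203,   68,   29, 1261], dtype=int32), array([ 488,  211,   76,   26, 1304], dtype=int32)]
```

```bash
python3 -m jog '[{"dx":0.5,"dy":-2,"dz":-1,"ax":0.2,"ay":-5.1,"az":-3.1},{"dx":0.5,"dy":-3,"dz":-2,"ax":0.2,"ay":-5.1,"az":-3.1},{"dx":0.5,"dy":-3,"dz":-4,"ax":0.2,"ay":-5.1,"az":-3.1},{"dx":0.5,"dy":-3,"dz":-6,"ax":0.2,"ay":-5.1,"az":-3.1},{"dx":0.5,"dy":-3,"dz":-6,"ax":0.2,"ay":-5.1,"az":-3.1}]' | sed -n '2p;4p'
python3 - <<'E'
from h import *
place(3,.0)
E
```

```text
ee_pos: [0.5608, -0.118, 0.0937]
contact_force: [0.5, 0.7, -5.0]
d [-0.5, 0.25, -5.58] a [0.5, 0.8, 0.2] |a| 0.9
```

```bash
python3 -m jog '[{"dx":-0.3,"dy":0.1,"dz":-1.2,"ax":0,"ay":0,"az":0},{"dx":-0.3,"dy":0.1,"dz":-2.2,"ax":0,"ay":0,"az":0},{"dx":-0.3,"dy":0.1,"dz":-3,"ax":0,"ay":0,"az":0},{"dx":-0.3,"dy":0.1,"dz":-3,"ax":0,"ay":0,"az":0},{"dx":-0.3,"dy":0.1,"dz":-3,"ax":0,"ay":0,"az":0}]' | sed -n '2p;4p;5p'
python3 - <<'E'
from h import *
place(3,.0)
im=arm.camera("wrist"); print([s for s in greens(im,300)])
E
```

```text
ee_pos: [0.5577, -0.1168, 0.0634]
contact_force: [0.4, 0.3, -4.7]
finger_gap: 0.382
d [-0.19, 0.13, -2.55] a [0.5, 0.7, 0.1] |a| 0.9
[array([550,   0,  90,   9, 410], dtype=int32), array([ 272,  135,  102,   64, 3643], dtype=int32), array([ 389,  165,   95,   51, 2724], dtype=int32), array([ 499,  169,  110,   47, 2910], dtype=int32)]
```

```bash
python3 -m jog '[{"dx":-0.2,"dy":0.1,"dz":-1,"ax":0.5,"ay":0.7,"az":0.1},{"dx":-0.2,"dy":0.1,"dz":-1.6,"ax":0.5,"ay":0.7,"az":0.1},{"dx":-0.2,"dy":0.1,"dz":-2.1,"ax":0.5,"ay":0.7,"az":0.1},{"dx":-0.2,"dy":0.1,"dz":-2.1,"ax":0.5,"ay":0.7,"az":0.1}]' | sed -n '2p;4p'
for i in 1 2 3; do python3 -m jog '[{"dx":0,"dy":0,"dz":-0.15,"ax":0,"ay":0,"az":0},{"dx":0,"dy":0,"dz":-0.15,"ax":0,"ay":0,"az":0}]' | sed -n '2p;4p'; done
python3 -c "
from h import *
place(3,0)"
```

```text
ee_pos: [0.5535, -0.1152, 0.0392]
contact_force: [0.0, -0.1, -3.7]
ee_pos: [0.5542, -0.1153, 0.0387]
contact_force: [-0.1, -0.4, -5.0]
ee_pos: [0.5548, -0.1152, 0.0379]
contact_force: [0.4, 0.9, -1.6]
ee_pos: [0.5554, -0.1152, 0.0375]
contact_force: [-7.8, 1.5, 8.9]
d [0.04, -0.03, 0.04] a [-0.1, 0.1, -0.1] |a| 0.1
```

Contact at the nominal pose. Release and look.

```bash
python3 -m jog '[{"dx":0,"dy":0,"dz":0.1,"ax":0,"ay":0,"az":0},{"dx":0,"dy":0,"dz":0.1,"ax":0,"ay":0,"az":0},{"dx":0,"dy":0,"dz":0.1,"ax":0,"ay":0,"az":0}]' 4.6 | sed -n '2p;4p'
python3 -m jog '[{"dx":-2,"dy":0.3,"dz":2,"ax":0,"ay":0,"az":0},{"dx":-4,"dy":0.6,"dz":4,"ax":0,"ay":0,"az":0},{"dx":-7,"dy":1,"dz":8,"ax":0,"ay":0,"az":0},{"dx":-8,"dy":1.2,"dz":12,"ax":0,"ay":0,"az":0},{"dx":-8,"dy":1.2,"dz":16,"ax":0,"ay":0,"az":0}]' | head -2
python3 after.py 3; python3 -c "
from h import *
pick(.4534,.212)"
```

```text
ee_pos: [0.5547, -0.1155, 0.0371]
contact_force: [0.2, 0.7, -1.3]
time: 33.48
ee_pos: [0.4923, -0.0958, 0.153]
pred 1 [453. 165.  66.  39.]
pred 2 [381. 164.  60.  39.]
pred 3 [308. 163.  57.  39.]
[ 461    6  135   32 3322]
[ 384  157   60   33 1110]
[ 310  159   57   30 1046]
[ 457  160   66   31 1150]
scene [0.4532 0.2119] 0.07 [398 222  20  14 136]
side [0.4536 0.2121] 0.01 [271 158  19  14 121]
d [2.87, 34.16, -1.66] a [-15.5, 91.7, 25.8] |a| 96.5
```

```bash
python3 -m jog '[{"dx":-1,"dy":0,"dz":5,"ax":0,"ay":0,"az":0},{"dx":-1,"dy":2,"dz":10,"ax":-1.5,"ay":9,"az":2.5},{"dx":0,"dy":5,"dz":11,"ax":-3,"ay":18,"az":5},{"dx":1,"dy":8,"dz":11,"ax":-4.5,"ay":27,"az":7.5},{"dx":2,"dy":12,"dz":11,"ax":-6.2,"ay":36.5,"az":10.2}]' 6 | head -2
python3 -m jog '[{"dx":2,"dy":5,"dz":0,"ax":-1.5,"ay":9,"az":2.5},{"dx":2,"dy":9,"dz":0,"ax":-3,"ay":18,"az":5},{"dx":2,"dy":14,"dz":0,"ax":-4.5,"ay":27,"az":7.5},{"dx":2,"dy":18,"dz":0,"ax":-6.2,"ay":36.5,"az":10.2},{"dx":2,"dy":21,"dz":0,"ax":-7.7,"ay":45.9,"az":12.9}]' | head -2
python3 -m jog '[{"dx":0,"dy":0,"dz":0,"ax":0,"ay":0,"az":0},{"dx":0,"dy":0,"dz":0,"ax":0,"ay":0,"az":0}]' | head -2
python3 chk.py .4534 .212; python3 -c "
from h import *
print(arm.observe()['joint_positions'])"
```

```text
time: 34.25
ee_pos: [0.5144, 0.0257, 0.264]
time: 34.88
ee_pos: [0.5328, 0.2368, 0.2608]
time: 35.12
ee_pos: [0.5327, 0.2338, 0.2611]
d [-0.95, 1.09, -12.2] a [-2.0, 11.5, 3.5] |a| 12.2
d [-8.64, -2.51, -20.68] a [-2.0, 11.5, 3.5] |a| 12.2
pred [281.  71.  48.  46.] top [[306. 155.]]
[613  69  27  33 429]
[282  72  48  39 879]
[   0  179  131   81 5649]
[ 0.32498656  0.4875382   1.31132456 -0.06846118  1.92410884  1.53528567]
```

```bash
python3 -m jog '[{"dx":-0.5,"dy":0.5,"dz":-4,"ax":-1,"ay":6,"az":1.8},{"dx":-0.9,"dy":1,"dz":-8,"ax":-2,"ay":11.5,"az":3.5},{"dx":-0.9,"dy":1,"dz":-12.2,"ax":-2,"ay":11.5,"az":3.5},{"dx":-0.9,"dy":1,"dz":-12.2,"ax":-2,"ay":11.5,"az":3.5},{"dx":-0.9,"dy":1,"dz":-12.2,"ax":-2,"ay":11.5,"az":3.5}]' | head -2
python3 chk.py .4534 .212
```

```text
time: 35.8
ee_pos: [0.5253, 0.2434, 0.1445]
d [-0.21, 0.13, -0.55] a [-0.1, 0.5, 0.1] |a| 0.5
d [-7.9, -3.47, -9.03] a [-0.1, 0.5, 0.1] |a| 0.5
pred [289. 109.  62.  49.] top [[320. 239.]]
[ 290  110   62   42 1375]
[   0  191  108   65 3312]
```

```bash
python3 -m jog '[{"dx":-0.2,"dy":0,"dz":-0.5,"ax":0,"ay":0,"az":0},{"dx":-2.5,"dy":-1.1,"dz":-3,"ax":0,"ay":0,"az":0},{"dx":-5,"dy":-2.2,"dz":-5.8,"ax":0,"ay":0,"az":0},{"dx":-5,"dy":-2.2,"dz":-5.8,"ax":0,"ay":0,"az":0}]' | sed -n '2p;4p'
python3 -c "
from h import *
pick(.4535,.2117,0)"
```

```text
ee_pos: [0.4715, 0.2208, 0.0822]
contact_force: [-0.1, 0.2, 0.2]
d [-2.51, -1.24, -2.8] a [0.1, -0.0, 0.0] |a| 0.1
```

```bash
python3 -m jog '[{"dx":-1.2,"dy":-0.6,"dz":-1.4,"ax":0,"ay":0,"az":0},{"dx":-2.5,"dy":-1.2,"dz":-2.8,"ax":0,"ay":0,"az":0},{"dx":-2.5,"dy":-1.2,"dz":-2.8,"ax":0,"ay":0,"az":0},{"dx":-2.5,"dy":-1.2,"dz":-2.8,"ax":0,"ay":0,"az":0}]' | head -2
python3 -m jog '[{"dx":0,"dy":0,"dz":0,"ax":0,"ay":0,"az":0},{"dx":0,"dy":0,"dz":0,"ax":0,"ay":0,"az":0},{"dx":0,"dy":0,"dz":0,"ax":0,"ay":0,"az":0},{"dx":0,"dy":0,"dz":0,"ax":0,"ay":0,"az":0}]' 0
python3 - <<'E'
from h import *
o=arm.observe(); grab((.4535,.2117,0),o["ee_pos"],np.array(o["tcp_rot"])); print(o["ee_pos"])
E
python3 -m jog '[{"dx":0,"dy":0,"dz":1,"ax":0,"ay":0,"az":0},{"dx":0,"dy":0,"dz":3,"ax":0,"ay":0,"az":0},{"dx":0,"dy":0,"dz":6,"ax":0,"ay":0,"az":0},{"dx":0,"dy":0,"dz":10,"ax":0,"ay":0,"az":0},{"dx":0,"dy":0,"dz":16,"ax":0,"ay":0,"az":0}]'
python3 -c "
from h import *
place(4,.1)"
```

```text
time: 36.85
ee_pos: [0.4514, 0.2104, 0.0567]
time: 37.35
ee_pos: [0.4507, 0.2099, 0.0562]
tcp_rot: [[0.646, 0.423, -0.636], [0.299, -0.906, -0.299], [-0.703, 0.003, -0.712]]
contact_force: [4.2, 1.0, 6.8]
finger_gap: 0.373
finger_force: 59.8
foot in tool [0.04184645 0.         0.03772354]
[0.45070279 0.20994687 0.05624596]
time: 37.98
ee_pos: [0.4475, 0.2092, 0.215]
tcp_rot: [[0.641, 0.423, -0.641], [0.298, -0.906, -0.3], [-0.708, 0.001, -0.707]]
contact_force: [0.8, 0.6, -4.7]
finger_gap: 0.382
finger_force: 59.9
d [11.96, -25.36, -7.82] a [13.1, -90.5, -26.2] |a| 95.2
```

```bash
python3 -m jog '[{"dx":0,"dy":-1,"dz":2,"ax":1.2,"ay":-8.6,"az":-2.5},{"dx":1,"dy":-3,"dz":4,"ax":2.4,"ay":-17.2,"az":-5},{"dx":2,"dy":-6,"dz":6,"ax":3.7,"ay":-26,"az":-7.5},{"dx":3,"dy":-9,"dz":6,"ax":5,"ay":-35,"az":-10.1},{"dx":4,"dy":-12,"dz":6,"ax":6.5,"ay":-45.2,"az":-13.1}]' | head -2
python3 -m jog '[{"dx":1,"dy":-3,"dz":0,"ax":1.2,"ay":-8.6,"az":-2.5},{"dx":2,"dy":-6,"dz":0,"ax":2.4,"ay":-17.2,"az":-5},{"dx":4,"dy":-9,"dz":0,"ax":3.7,"ay":-26,"az":-7.5},{"dx":6,"dy":-12,"dz":0,"ax":5,"ay":-35,"az":-10.1},{"dx":7,"dy":-14,"dz":-1,"ax":6.5,"ay":-45.2,"az":-13.1}]' | head -2
python3 -m jog '[{"dx":0,"dy":0,"dz":0,"ax":0,"ay":0,"az":0},{"dx":0,"dy":0,"dz":0,"ax":0,"ay":0,"az":0}]' 
python3 - <<'E'
from h import *
place(4,.1)
im=arm.camera("wrist"); print([s for s in greens(im,300)]); cv2.imwrite("pics/w9.png",im[:,:,::-1])
E
```

```text
time: 38.6
ee_pos: [0.4883, 0.0887, 0.2759]
time: 39.22
ee_pos: [0.5585, -0.0513, 0.2656]
time: 39.48
ee_pos: [0.5584, -0.0498, 0.2646]
tcp_rot: [[0.696, -0.15, 0.702], [-0.105, -0.989, -0.108], [0.711, 0.001, -0.704]]
contact_force: [0.4, 0.4, -4.6]
finger_gap: 0.378
finger_force: 60.6
d [0.86, 0.54, -12.79] a [0.0, -0.1, -0.0] |a| 0.1
[array([ 465,   15,  148,  102, 8089], dtype=int32), array([   0,  109,   32,   52, 1083], dtype=int32), array([ 271,  133,  103,   63, 3675], dtype=int32), array([412, 251,  49,  20, 610], dtype=int32), array([470, 253,  53,  18, 627], dtype=int32)]
```

```bash
python3 -m jog '[{"dx":0.9,"dy":0.5,"dz":-4,"ax":0,"ay":0,"az":0},{"dx":0.9,"dy":0.5,"dz":-9,"ax":0,"ay":0,"az":0},{"dx":0.9,"dy":0.5,"dz":-14,"ax":0,"ay":0,"az":0},{"dx":0.9,"dy":0.5,"dz":-18,"ax":0,"ay":0,"az":0},{"dx":0.9,"dy":0.5,"dz":-18,"ax":0,"ay":0,"az":0}]' | sed -n '2p;4p'
python3 -m jog '[{"dx":0,"dy":0,"dz":-0.5,"ax":0,"ay":0,"az":0},{"dx":0,"dy":0,"dz":-0.5,"ax":0,"ay":0,"az":0}]' | sed -n '2p;4p'
python3 - <<'E'
from h import *
place(4,.0)
im=arm.camera("wrist"); print([s for s in greens(im,300)])
E
```

```text
ee_pos: [0.5742, -0.0328, 0.1313]
contact_force: [0.5, 1.0, -4.4]
ee_pos: [0.5736, -0.0331, 0.1261]
contact_force: [0.8, 0.2, -5.6]
d [-0.66, -1.13, -8.94] a [-2.4, 0.7, -2.8] |a| 3.7
[array([550,  35,  90,  11, 572], dtype=int32), array([ 271,  133,  102,   64, 3654], dtype=int32), array([ 401,  221,   76,   31, 1593], dtype=int32), array([ 493,  220,   87,   36, 1793], dtype=int32), array([591, 228,  49,  30, 945], dtype=int32)]
```

```bash
python3 -m jog '[{"dx":0,"dy":0,"dz":0,"ax":0,"ay":0,"az":0},{"dx":0,"dy":0,"dz":0,"ax":0,"ay":0,"az":0}]' | sed -n '2p;4p'
python3 - <<'E'
from h import *
place(4,.05); print(arm.observe()["joint_positions"])
E
```

```text
ee_pos: [0.5718, -0.0334, 0.125]
contact_force: [0.3, -0.4, -4.8]
d [-0.47, -1.1, -3.83] a [-2.4, 0.6, -2.7] |a| 3.7
[-0.25197733 -0.04966501  2.34637283  1.17669144  0.14727215  0.32345741]
```

Joint 5 hits its lower limit here (0.147), so a 45° forward tilt is out of reach at place 4. I'll stand this sleeve back on the bench and regrasp it with the tool 60° from vertical, so that placing needs only a 30° tilt.

```bash
cat >> h.py <<'E'
def upright(x,y,h):
    g=np.load("grab.npz"); f,a=g["f"],g["a"]; az=np.arctan2(y,x)
    src=np.c_[a,[0,1,0],np.cross(a,[0,1,0])]; A=np.array([0,0,1.]); Y=np.array([np.sin(az),-np.cos(az),0]); R=np.c_[A,Y,np.cross(A,Y)]@src.T
    rel(np.array([x,y,h])-R@f,R,0.)
E
python3 -m jog '[{"dx":-1,"dy":0,"dz":5,"ax":0,"ay":0,"az":0},{"dx":-2,"dy":0,"dz":10,"ax":0,"ay":0,"az":0},{"dx":-3,"dy":0,"dz":13,"ax":0,"ay":0,"az":0},{"dx":-3,"dy":0,"dz":13,"ax":0,"ay":0,"az":0},{"dx":-3,"dy":0,"dz":13,"ax":0,"ay":0,"az":0}]' 
python3 -c "
from h import *
upright(.56,.20,.08); print(arm.observe()['joint_positions'])"
```

```text
time: 41.32
ee_pos: [0.5407, -0.0331, 0.2543]
tcp_rot: [[0.694, -0.102, 0.713], [-0.103, -0.994, -0.043], [0.713, -0.044, -0.7]]
contact_force: [-0.2, 0.1, -6.2]
finger_gap: 0.376
finger_force: 61.0
d [1.62, 23.2, -11.8] a [-12.9, 90.0, 22.0] |a| 93.5
[-0.27563382 -0.40695102  2.32985761  0.35188346  0.45952948  1.16165957]
```

```bash
python3 -m jog '[{"dx":0,"dy":3,"dz":1,"ax":-1.3,"ay":9,"az":2.2},{"dx":0,"dy":6,"dz":2,"ax":-2.6,"ay":18,"az":4.4},{"dx":0,"dy":9,"dz":2,"ax":-3.9,"ay":27,"az":6.6},{"dx":0,"dy":11,"dz":2,"ax":-5.2,"ay":36,"az":8.8},{"dx":0,"dy":13,"dz":2,"ax":-6.4,"ay":45,"az":11}]' | head -2
python3 -m jog '[{"dx":0,"dy":3,"dz":-1,"ax":-1.3,"ay":9,"az":2.2},{"dx":0.5,"dy":6,"dz":-3,"ax":-2.6,"ay":18,"az":4.4},{"dx":1,"dy":8,"dz":-6,"ax":-3.9,"ay":27,"az":6.6},{"dx":1.6,"dy":10,"dz":-9,"ax":-5.2,"ay":36,"az":8.8},{"dx":1.6,"dy":10.2,"dz":-11.8,"ax":-6.4,"ay":45,"az":11}]' | head -2
python3 -m jog '[{"dx":0,"dy":0,"dz":0,"ax":0,"ay":0,"az":0},{"dx":0,"dy":0,"dz":0,"ax":0,"ay":0,"az":0}]'
python3 -c "
from h import *
upright(.56,.20,.0); print(arm.observe()['joint_positions'])
im=arm.camera('wrist'); print([s for s in greens(im,300)])"
```

```text
time: 41.95
ee_pos: [0.5403, 0.0983, 0.2703]
time: 42.58
ee_pos: [0.557, 0.2007, 0.15]
time: 42.82
ee_pos: [0.5567, 0.1986, 0.1545]
tcp_rot: [[0.669, 0.336, -0.662], [0.24, -0.942, -0.236], [-0.703, -0.001, -0.711]]
contact_force: [0.4, 0.2, -3.9]
finger_gap: 0.377
finger_force: 61.1
d [0.02, 0.03, -9.83] a [-0.1, -0.1, -0.0] |a| 0.1
[ 0.25478073  0.73044079  1.22770408 -0.06603446  1.96031406  1.48174736]
[array([ 271,  133,  103,   64, 3760], dtype=int32), array([   0,  200,  119,   57, 3311], dtype=int32)]
```

```bash
python3 -m jog '[{"dx":0,"dy":0,"dz":-3,"ax":0,"ay":0,"az":0},{"dx":0,"dy":0,"dz":-6,"ax":0,"ay":0,"az":0},{"dx":0,"dy":0,"dz":-8,"ax":0,"ay":0,"az":0},{"dx":0,"dy":0,"dz":-9.3,"ax":0,"ay":0,"az":0},{"dx":0,"dy":0,"dz":-9.3,"ax":0,"ay":0,"az":0}]' | sed -n '2p;4p'
for i in 1 2 3; do python3 -m jog '[{"dx":0,"dy":0,"dz":-0.2,"ax":0,"ay":0,"az":0},{"dx":0,"dy":0,"dz":-0.2,"ax":0,"ay":0,"az":0}]' | sed -n '2p;4p'; done
python3 -c "
from h import *
upright(.56,.20,.0)"
```

```text
ee_pos: [0.557, 0.1985, 0.0636]
contact_force: [0.7, 0.8, -4.8]
ee_pos: [0.5577, 0.1988, 0.0619]
contact_force: [0.6, 0.8, -5.2]
ee_pos: [0.557, 0.1986, 0.059]
contact_force: [0.6, -0.5, -4.8]
ee_pos: [0.5569, 0.1985, 0.0568]
contact_force: [-0.0, -0.4, -4.8]
d [0.0, 0.04, -0.06] a [-0.0, -0.0, -0.0] |a| 0.0
```

```bash
python3 -m jog '[{"dx":0,"dy":0,"dz":-0.1,"ax":0,"ay":0,"az":0},{"dx":0,"dy":0,"dz":-0.1,"ax":0,"ay":0,"az":0}]' | sed -n '2p;4p'
python3 -m jog '[{"dx":0,"dy":0,"dz":0,"ax":0,"ay":0,"az":0},{"dx":0,"dy":0,"dz":0,"ax":0,"ay":0,"az":0},{"dx":0,"dy":0,"dz":0,"ax":0,"ay":0,"az":0},{"dx":0,"dy":0,"dz":0,"ax":0,"ay":0,"az":0}]' 6 | sed -n '2p;4p'
python3 -m jog '[{"dx":2,"dy":0.7,"dz":2,"ax":0,"ay":0,"az":0},{"dx":4,"dy":1.4,"dz":4,"ax":0,"ay":0,"az":0},{"dx":7,"dy":2.5,"dz":7,"ax":0,"ay":0,"az":0},{"dx":7,"dy":2.5,"dz":7,"ax":0,"ay":0,"az":0},{"dx":7,"dy":2.5,"dz":7,"ax":0,"ay":0,"az":0}]' | head -2
sed -i 's#def pick(x,y,back=.12,z=.062):#def pick(x,y,back=.12,z=.062,th=np.pi/4):#; s#R=tool(az+np.pi,np.pi/4); g=#R=tool(az+np.pi,th); g=#' h.py
python3 chk.py .56 .20; python3 - <<'E'
from h import *
t=np.radians(60)
pick(.56,.2,.09,.06,t); pick(.56,.2,0,.06,t)
ims={n:arm.camera(n) for n in("scene","side")}
for n,f in sleeves(ims).items():
    for x,c,e,s in f:
        if c<5 and s[4]>80: print(n,np.round(x,4),round(c,2),s)
print(arm.observe()["joint_positions"])
E
```

```text
ee_pos: [0.5571, 0.1986, 0.0563]
contact_force: [-0.1, 0.1, -3.7]
ee_pos: [0.5572, 0.1986, 0.0564]
contact_force: [0.1, -0.6, 0.1]
time: 45.62
ee_pos: [0.6261, 0.2233, 0.125]
d [0.65, 0.26, 1.41] a [-0.1, 0.3, -0.0] |a| 0.3
d [-7.34, -2.59, -7.08] a [-0.1, 0.3, -0.0] |a| 0.3
pred [289. 120.  67.  50.] top [[322. 262.]]
[ 290  121   66   43 1555]
[618 192  22  44 546]
[   0  236  134   43 3325]
d [-0.1, -0.01, -2.49] a [-5.1, 14.3, -0.0] |a| 15.2
d [-7.44, -2.63, -6.99] a [-5.1, 14.3, -0.0] |a| 15.2
scene [0.5588 0.1989] 0.03 [375 241  21  15 151]
side [0.5604 0.2003] 0.06 [307 156  18  14 116]
[ 0.26248896  0.91855257  0.97666703 -0.06323787  2.02731625  1.4849898 ]
```

```bash
python3 -m jog '[{"dx":0,"dy":0,"dz":-1,"ax":-2.5,"ay":7.1,"az":0},{"dx":0,"dy":0,"dz":-2.5,"ax":-5.1,"ay":14.3,"az":0},{"dx":0,"dy":0,"dz":-2.5,"ax":-5.1,"ay":14.3,"az":0},{"dx":0,"dy":0,"dz":-2.5,"ax":-5.1,"ay":14.3,"az":0}]' | head -2
python3 -c "
from h import *
pick(.56,.2,.0,.06,np.radians(60))"
python3 -m jog '[{"dx":-2,"dy":-0.7,"dz":-1.2,"ax":0,"ay":0,"az":0},{"dx":-4,"dy":-1.4,"dz":-2.4,"ax":0,"ay":0,"az":0},{"dx":-5,"dy":-1.8,"dz":-3.1,"ax":0,"ay":0,"az":0},{"dx":-5,"dy":-1.8,"dz":-3.1,"ax":0,"ay":0,"az":0}]' | sed -n '2p;4p'
python3 -c "
from h import *
pick(.56,.2,.0,.06,np.radians(60))"
```

```text
time: 46.28
ee_pos: [0.6266, 0.2234, 0.1012]
d [-7.55, -2.66, -4.67] a [-0.1, 0.1, -0.0] |a| 0.2
ee_pos: [0.5777, 0.2057, 0.0738]
contact_force: [-0.0, -0.2, -0.6]
d [-2.66, -0.89, -1.93] a [-0.2, 0.4, -0.0] |a| 0.5
```

```bash
python3 -m jog '[{"dx":-1.3,"dy":-0.5,"dz":-1,"ax":0,"ay":0,"az":0},{"dx":-2.6,"dy":-0.9,"dz":-1.9,"ax":0,"ay":0,"az":0},{"dx":-2.6,"dy":-0.9,"dz":-1.9,"ax":0,"ay":0,"az":0},{"dx":-2.6,"dy":-0.9,"dz":-1.9,"ax":0,"ay":0,"az":0}]' | sed -n '2p;4p'
python3 -m jog '[{"dx":0,"dy":0,"dz":0,"ax":0,"ay":0,"az":0},{"dx":0,"dy":0,"dz":0,"ax":0,"ay":0,"az":0},{"dx":0,"dy":0,"dz":0,"ax":0,"ay":0,"az":0},{"dx":0,"dy":0,"dz":0,"ax":0,"ay":0,"az":0}]' 0
python3 - <<'E'
from h import *
o=arm.observe(); grab((.56,.20,0),o["ee_pos"],np.array(o["tcp_rot"])); print(o["ee_pos"])
E
python3 -m jog '[{"dx":0,"dy":0,"dz":1,"ax":0,"ay":0,"az":0},{"dx":0,"dy":0,"dz":3,"ax":0,"ay":0,"az":0},{"dx":0,"dy":0,"dz":7,"ax":0,"ay":0,"az":0},{"dx":0,"dy":0,"dz":13,"ax":0,"ay":0,"az":0},{"dx":0,"dy":0,"dz":19,"ax":0,"ay":0,"az":0}]'
python3 -c "
from h import *
place(4,.1)"
```

```text
ee_pos: [0.5526, 0.197, 0.053]
contact_force: [0.1, 0.4, 1.1]
time: 47.78
ee_pos: [0.552, 0.1967, 0.052]
tcp_rot: [[0.475, 0.337, -0.813], [0.17, -0.942, -0.291], [-0.863, -0.0, -0.504]]
contact_force: [3.7, 1.2, 2.9]
finger_gap: 0.382
finger_force: 59.5
foot in tool [0.04928134 0.         0.01878416]
[0.55199735 0.19671177 0.05202693]
time: 48.4
ee_pos: [0.5503, 0.1964, 0.2426]
tcp_rot: [[0.472, 0.337, -0.815], [0.17, -0.942, -0.291], [-0.865, -0.001, -0.502]]
contact_force: [0.4, 0.6, -4.0]
finger_gap: 0.38
finger_force: 59.7
d [2.09, -24.15, -11.13] a [8.7, -90.5, -22.2] |a| 93.6
```

```bash
python3 -m jog '[{"dx":-1,"dy":-2,"dz":1,"ax":0.8,"ay":-9,"az":-2.2},{"dx":-2,"dy":-5,"dz":2,"ax":1.7,"ay":-18,"az":-4.4},{"dx":-3,"dy":-8,"dz":2,"ax":2.6,"ay":-27,"az":-6.6},{"dx":-3,"dy":-11,"dz":2,"ax":3.5,"ay":-36,"az":-8.8},{"dx":-3,"dy":-14,"dz":2,"ax":4.3,"ay":-45.2,"az":-11.1}]' | head -2
python3 -m jog '[{"dx":0,"dy":-3,"dz":0,"ax":0.8,"ay":-9,"az":-2.2},{"dx":1,"dy":-6,"dz":0,"ax":1.7,"ay":-18,"az":-4.4},{"dx":3,"dy":-8,"dz":0,"ax":2.6,"ay":-27,"az":-6.6},{"dx":4,"dy":-10,"dz":-2,"ax":3.5,"ay":-36,"az":-8.8},{"dx":5,"dy":-10.2,"dz":-4,"ax":4.3,"ay":-45.2,"az":-11.1}]' | head -2
python3 -m jog '[{"dx":0,"dy":0,"dz":0,"ax":0,"ay":0,"az":0},{"dx":0,"dy":0,"dz":0,"ax":0,"ay":0,"az":0}]' 
python3 - <<'E'
from h import *
place(4,.05)
im=arm.camera("wrist"); print([s for s in greens(im,300)]); print(arm.observe()["joint_positions"])
E
```

```text
time: 49.02
ee_pos: [0.5197, 0.0556, 0.2619]
time: 49.65
ee_pos: [0.569, -0.0464, 0.2204]
time: 49.9
ee_pos: [0.5711, -0.0453, 0.2221]
tcp_rot: [[0.855, -0.15, 0.496], [-0.129, -0.989, -0.077], [0.502, 0.002, -0.865]]
contact_force: [1.5, -0.1, -3.2]
finger_gap: 0.379
finger_force: 60.3
d [0.02, 0.02, -14.08] a [0.1, -0.2, 0.0] |a| 0.2
[array([ 506,    0,  134,   33, 2963], dtype=int32), array([ 265,  137,  115,   52, 4098], dtype=int32), array([428, 207,  55,  17, 687], dtype=int32), array([493, 209,  60,  17, 730], dtype=int32), array([363, 210,  52,  16, 662], dtype=int32)]
[-0.21826872 -0.16887556  2.11709666  0.05241847  0.66475555  1.47036431]
```

```bash
python3 -m jog '[{"dx":0,"dy":0,"dz":-3,"ax":0,"ay":0,"az":0},{"dx":0,"dy":0,"dz":-7,"ax":0,"ay":0,"az":0},{"dx":0,"dy":0,"dz":-11,"ax":0,"ay":0,"az":0},{"dx":0,"dy":0,"dz":-14,"ax":0,"ay":0,"az":0},{"dx":0,"dy":0,"dz":-14,"ax":0,"ay":0,"az":0}]' | sed -n '2p;4p'
python3 -m jog '[{"dx":0,"dy":0,"dz":-1,"ax":0,"ay":0,"az":0},{"dx":0,"dy":0,"dz":-2,"ax":0,"ay":0,"az":0},{"dx":0,"dy":0,"dz":-3,"ax":0,"ay":0,"az":0},{"dx":0,"dy":0,"dz":-3,"ax":0,"ay":0,"az":0}]' | sed -n '2p;4p'
python3 -c "
from h import *
place(4,0)"
```

```text
ee_pos: [0.5712, -0.0449, 0.0798]
contact_force: [0.9, 0.2, -4.9]
ee_pos: [0.57, -0.0452, 0.0499]
contact_force: [-0.1, -0.2, -4.5]
d [0.12, 0.02, -1.85] a [0.0, -0.2, 0.1] |a| 0.2
```

```bash
python3 -m jog '[{"dx":0.1,"dy":0,"dz":-0.6,"ax":0,"ay":0,"az":0},{"dx":0.1,"dy":0,"dz":-1.2,"ax":0,"ay":0,"az":0},{"dx":0.1,"dy":0,"dz":-1.5,"ax":0,"ay":0,"az":0},{"dx":0.1,"dy":0,"dz":-1.5,"ax":0,"ay":0,"az":0}]' | sed -n '2p;4p'
for i in 1 2 3; do python3 -m jog '[{"dx":0,"dy":0,"dz":-0.15,"ax":0,"ay":0,"az":0},{"dx":0,"dy":0,"dz":-0.15,"ax":0,"ay":0,"az":0}]' | sed -n '2p;4p'; done
python3 -c "
from h import *
place(4,0)"
```

```text
ee_pos: [0.5717, -0.0454, 0.0356]
contact_force: [0.1, 0.5, -4.9]
ee_pos: [0.5721, -0.0454, 0.0347]
contact_force: [0.3, 0.1, -3.8]
ee_pos: [0.572, -0.0454, 0.033]
contact_force: [-0.1, 0.2, -4.6]
ee_pos: [0.5719, -0.0454, 0.0314]
contact_force: [0.2, -0.5, -6.0]
d [-0.06, 0.04, -0.0] a [0.1, -0.1, 0.1] |a| 0.1
```

```bash
for i in 1 2; do python3 -m jog '[{"dx":0,"dy":0,"dz":-0.1,"ax":0,"ay":0,"az":0},{"dx":0,"dy":0,"dz":-0.1,"ax":0,"ay":0,"az":0}]' | sed -n '2p;4p'; done
python3 -m jog '[{"dx":0,"dy":0,"dz":0,"ax":0,"ay":0,"az":0},{"dx":0,"dy":0,"dz":0,"ax":0,"ay":0,"az":0},{"dx":0,"dy":0,"dz":0,"ax":0,"ay":0,"az":0}]' 4.6 | sed -n '2p;4p'
python3 -m jog '[{"dx":-1.2,"dy":0.2,"dz":2,"ax":0,"ay":0,"az":0},{"dx":-2.4,"dy":0.4,"dz":4,"ax":0,"ay":0,"az":0},{"dx":-4,"dy":0.7,"dz":8,"ax":0,"ay":0,"az":0},{"dx":-6,"dy":0.8,"dz":12,"ax":0,"ay":0,"az":0},{"dx":-8,"dy":-2,"dz":17,"ax":0,"ay":0,"az":0}]' | head -2
python3 -m jog '[{"dx":-3,"dy":-4,"dz":3,"ax":0,"ay":0,"az":0},{"dx":-3,"dy":-4,"dz":3,"ax":0,"ay":0,"az":0},{"dx":-3,"dy":-4,"dz":3,"ax":0,"ay":0,"az":0}]' | head -2
python3 after.py 4
```

```text
ee_pos: [0.5723, -0.0454, 0.0308]
contact_force: [-0.6, 1.3, -2.5]
ee_pos: [0.5727, -0.0453, 0.0303]
contact_force: [-3.8, 3.1, 1.7]
ee_pos: [0.5727, -0.0458, 0.0301]
contact_force: [0.0, -1.3, -0.5]
time: 53.82
ee_pos: [0.4906, -0.0641, 0.1997]
time: 54.2
ee_pos: [0.4617, -0.1054, 0.2291]
pred 1 [418. 118.  52.  28.]
pred 2 [357. 118.  49.  28.]
pred 3 [295. 118.  48.  28.]
pred 4 [232. 118.  50.  28.]
[232 119  49  24 719]
[356 118  49  25 708]
[295 121  47  22 683]
[417 121  51  22 685]
side [0.07   0.4732] 0.73 [144 120  17  10  86]
```

View pics/after4.png

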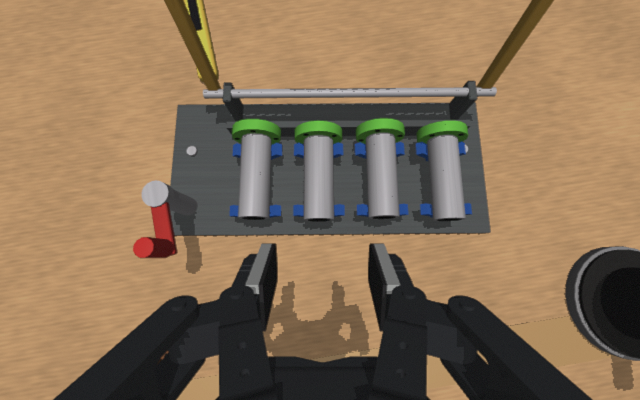

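All four lie seated, with flanges in the slot matching prediction to about 3 px (rows 118–121). Now the bar.

```bash
cat >> h.py <<'E'
def Rdown():
    y=cr([0,0,CP[2]],(1,0,0))[0]; z=np.array([0,0,-1.]); return np.c_[np.cross(y,z),y,z]
def hdl(a,y=0): return cr(CP,(.086-.172*np.cos(a),y,.058+.172*np.sin(a)))[0]
E
python3 - <<'E'
from h import *
rel(hdl(1.77)+[0,0,.1],Rdown()); rel(hdl(1.77),Rdown()); print(hdl(1.77),arm.observe()["joint_positions"])
im=cv2.imread("pics/side_4.png"); cv2.imwrite("pics/s4.png",cv2.resize(im[80:340,250:450],(600,780))[:600])
E
```

```text
d [21.41, -6.62, 8.81] a [-19.7, 26.8, 87.7] |a| 93.8
d [21.41, -6.62, -1.19] a [-19.7, 26.8, 87.7] |a| 93.8
[ 0.6756728  -0.1701449   0.22659861] [-0.47104108 -0.45307531  2.3149962   0.22416696  0.79060748  1.13134414]
```

View pics/s4.png

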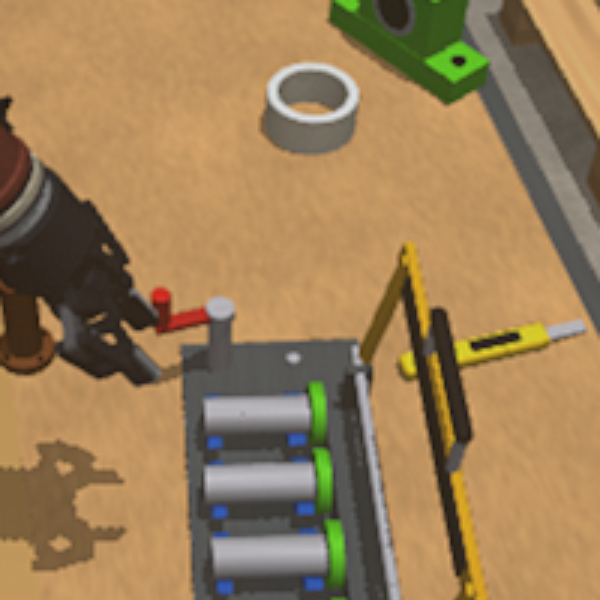

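```bash
python3 - <<'E'
from h import *
for a in (1.7,1.77,1.85): print(a,np.round(proj(np.array([hdl(a,.055),hdl(a,-.055)]),"side"),1).tolist())
E
python3 -m jog '[{"dx":0,"dy":0,"dz":4,"ax":-2,"ay":2.7,"az":8.8},{"dx":1,"dy":-0.5,"dz":8,"ax":-4,"ay":5.4,"az":17.5},{"dx":3,"dy":-1,"dz":10,"ax":-6,"ay":8,"az":26},{"dx":5,"dy":-2,"dz":10,"ax":-8,"ay":10.7,"az":35},{"dx":8,"dy":-3,"dz":10,"ax":-9.8,"ay":13.4,"az":43.8}]' 4 | head -2
python3 -m jog '[{"dx":3,"dy":-1,"dz":0,"ax":-2,"ay":2.7,"az":8.8},{"dx":6,"dy":-2,"dz":0,"ax":-4,"ay":5.4,"az":17.5},{"dx":9,"dy":-3,"dz":0,"ax":-6,"ay":8,"az":26},{"dx":12,"dy":-3.6,"dz":0,"ax":-8,"ay":10.7,"az":35},{"dx":13.4,"dy":-3.6,"dz":0,"ax":-9.8,"ay":13.4,"az":43.8}]' | head -2
python3 -m jog '[{"dx":0,"dy":0,"dz":0,"ax":0,"ay":0,"az":0},{"dx":0,"dy":0,"dz":0,"ax":0,"ay":0,"az":0}]' | head -2
python3 - <<'E'
from h import *
rel(hdl(1.77),Rdown())
im=arm.camera("wrist"); cv2.imwrite("pics/w10.png",im[:,:,::-1])
o=arm.observe(); print(np.round(wproj(np.array([hdl(1.77,.055),hdl(1.77,-.055)]),o["ee_pos"],np.array(o["tcp_rot"]))), o["joint_positions"])
E
```

```text
1.7 [[391.3, 184.4], [399.0, 223.9]]
1.77 [[396.4, 184.9], [404.5, 224.2]]
1.85 [[402.1, 185.6], [410.5, 225.0]]
time: 54.98
ee_pos: [0.5431, -0.1344, 0.3283]
time: 55.6
ee_pos: [0.6778, -0.1699, 0.326]
time: 55.85
ee_pos: [0.6758, -0.1702, 0.3278]
d [-0.01, 0.01, -11.22] a [-0.3, -0.0, 0.2] |a| 0.4
[[322. 126.]
 [323. 258.]] [-0.35029321  0.31708291  1.32550578  0.00507775  1.50079468 -0.19587089]
```

View pics/w10.png

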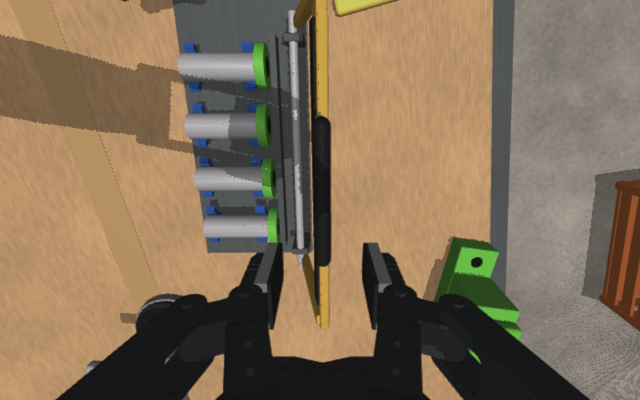

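The handle (column 322, rows 118–265) matches prediction at bar angle 1.77. Descending to pinch it.

```bash
python3 -m jog '[{"dx":0,"dy":0,"dz":-4,"ax":0,"ay":0,"az":0},{"dx":0,"dy":0,"dz":-8,"ax":0,"ay":0,"az":0},{"dx":0,"dy":0,"dz":-11.2,"ax":0,"ay":0,"az":0},{"dx":0,"dy":0,"dz":-11.2,"ax":0,"ay":0,"az":0}]' 3 | sed -n '2p;4p'
python3 -m jog '[{"dx":0,"dy":0,"dz":0,"ax":0,"ay":0,"az":0},{"dx":0,"dy":0,"dz":0,"ax":0,"ay":0,"az":0},{"dx":0,"dy":0,"dz":0,"ax":0,"ay":0,"az":0},{"dx":0,"dy":0,"dz":0,"ax":0,"ay":0,"az":0}]' 0
python3 - <<'E'
from h import *
A=np.linspace(1.77,.12,13)
for i,a in enumerate(A):
    b=A[(i-1)//4*4] if i else a
    print(round(a,2),np.round((hdl(a)-hdl(b))*100,1).tolist())
E
```

```text
ee_pos: [0.6728, -0.1707, 0.2137]
contact_force: [0.0, 0.5, -0.1]
time: 56.9
ee_pos: [0.6766, -0.1718, 0.2194]
tcp_rot: [[0.153, 0.988, 0.004], [0.988, -0.153, 0.003], [0.004, 0.003, -1.0]]
contact_force: [-2.3, -0.7, 2.7]
finger_gap: 0.139
finger_force: 59.0
1.77 [0.0, 0.0, 0.0]
1.63 [-2.3, 0.4, 0.3]
1.5 [-4.7, 0.7, 0.3]
1.36 [-7.0, 1.1, -0.0]
1.22 [-9.2, 1.4, -0.7]
1.08 [-2.1, 0.3, -1.0]
0.94 [-4.1, 0.6, -2.2]
0.81 [-5.9, 0.9, -3.7]
0.67 [-7.5, 1.1, -5.5]
0.53 [-1.3, 0.2, -1.9]
0.4 [-2.4, 0.4, -4.1]
0.26 [-3.1, 0.5, -6.3]
0.12 [-3.6, 0.5, -8.6]
```

```bash
python3 -m jog '[{"dx":-2.3,"dy":0.4,"dz":0.3,"ax":0,"ay":0,"az":0},{"dx":-4.7,"dy":0.7,"dz":0.3,"ax":0,"ay":0,"az":0},{"dx":-7,"dy":1.1,"dz":0,"ax":0,"ay":0,"az":0},{"dx":-9.2,"dy":1.4,"dz":-0.7,"ax":0,"ay":0,"az":0}]' | sed -n '2p;4p;5p'
python3 -m jog '[{"dx":-2.1,"dy":0.3,"dz":-1,"ax":0,"ay":0,"az":0},{"dx":-4.1,"dy":0.6,"dz":-2.2,"ax":0,"ay":0,"az":0},{"dx":-5.9,"dy":0.9,"dz":-3.7,"ax":0,"ay":0,"az":0},{"dx":-7.5,"dy":1.1,"dz":-5.5,"ax":0,"ay":0,"az":0}]' | sed -n '2p;4p;5p'
python3 -m jog '[{"dx":-1.3,"dy":0.2,"dz":-1.9,"ax":0,"ay":0,"az":0},{"dx":-2.4,"dy":0.4,"dz":-4.1,"ax":0,"ay":0,"az":0},{"dx":-3.1,"dy":0.5,"dz":-6.3,"ax":0,"ay":0,"az":0},{"dx":-3.6,"dy":0.5,"dz":-8.4,"ax":0,"ay":0,"az":0},{"dx":-3.6,"dy":0.5,"dz":-8.4,"ax":0,"ay":0,"az":0}]'
python3 -c "
from h import *
print(hdl(.12),hdl(0))"
```

```text
ee_pos: [0.589, -0.1591, 0.216]
contact_force: [1.0, 0.7, 12.7]
finger_gap: 0.138
ee_pos: [0.5118, -0.1478, 0.1595]
contact_force: [2.2, -1.1, 1.6]
finger_gap: 0.138
time: 58.52
ee_pos: [0.474, -0.1423, 0.0714]
tcp_rot: [[0.154, 0.988, 0.004], [0.988, -0.154, 0.003], [0.003, 0.004, -1.0]]
contact_force: [2.8, -3.3, -5.8]
finger_gap: 0.14
finger_force: 69.4
[ 0.47320015 -0.13935774  0.0785905 ] [ 0.47197729 -0.13917179  0.058     ]
```

```bash
python3 -m jog '[{"dx":0,"dy":0,"dz":0,"ax":0,"ay":0,"az":0},{"dx":0,"dy":0,"dz":0,"ax":0,"ay":0,"az":0},{"dx":0,"dy":0,"dz":2,"ax":0,"ay":0,"az":0},{"dx":0,"dy":0,"dz":5,"ax":0,"ay":0,"az":0},{"dx":0,"dy":0,"dz":5,"ax":0,"ay":0,"az":0}]' 3 | sed -n '2p;4p'
python3 -m jog '[{"dx":0,"dy":0,"dz":0,"ax":0,"ay":0,"az":0},{"dx":0,"dy":0,"dz":0,"ax":0,"ay":0,"az":0},{"dx":0,"dy":0,"dz":0,"ax":0,"ay":0,"az":0},{"dx":0,"dy":0,"dz":-1,"ax":0,"ay":0,"az":0}]' 0 | sed -n '2p;4p'
python3 -m jog '[{"dx":0,"dy":0,"dz":-1,"ax":0,"ay":0,"az":0},{"dx":0,"dy":0,"dz":-2,"ax":0,"ay":0,"az":0},{"dx":0,"dy":0,"dz":-2.5,"ax":0,"ay":0,"az":0},{"dx":0,"dy":0,"dz":-3,"ax":0,"ay":0,"az":0}]' | sed -n '2p;4p'
```

```text
ee_pos: [0.4756, -0.1423, 0.1248]
contact_force: [-0.2, -0.2, 0.1]
ee_pos: [0.4735, -0.1417, 0.1115]
contact_force: [-0.4, -0.2, -1.0]
ee_pos: [0.473, -0.1414, 0.0812]
contact_force: [-0.8, -0.0, 0.6]
```

```bash
for i in 1 2 3; do python3 -m jog '[{"dx":0,"dy":0,"dz":-0.3,"ax":0,"ay":0,"az":0},{"dx":0,"dy":0,"dz":-0.3,"ax":0,"ay":0,"az":0}]' | sed -n '2p;4p'; done
python3 - <<'E'
from h import *
for n in("scene","side"):
    im=arm.camera(n); cv2.imwrite(f"pics/{n}9.png",im[:,:,::-1])
    for a in(0,.1): print(n,a,np.round(proj(np.array([hdl(a,.055),hdl(a,-.055),cr(CP,(.086-.121*np.cos(a),.17,.058+.121*np.sin(a)))[0]]),n),1).tolist())
im=cv2.imread("pics/side9.png"); cv2.imwrite("pics/s9.png",cv2.resize(im[170:330,260:410],(562,600),interpolation=cv2.INTER_CUBIC))
E
```

```text
ee_pos: [0.4731, -0.1414, 0.0785]
contact_force: [0.4, -0.1, -0.1]
ee_pos: [0.4732, -0.1415, 0.0756]
contact_force: [-0.4, -0.5, 0.2]
ee_pos: [0.4734, -0.1416, 0.0734]
contact_force: [-1.2, 0.6, 5.2]
scene 0 [[316.0, 183.8], [291.4, 170.7], [332.2, 206.7]]
scene 0.1 [[315.6, 179.1], [290.8, 166.1], [332.0, 203.4]]
side 0 [[306.0, 231.0], [307.3, 268.7], [323.7, 195.5]]
side 0.1 [[306.3, 227.0], [307.6, 265.0], [324.0, 192.6]]
```

View pics/s9.png

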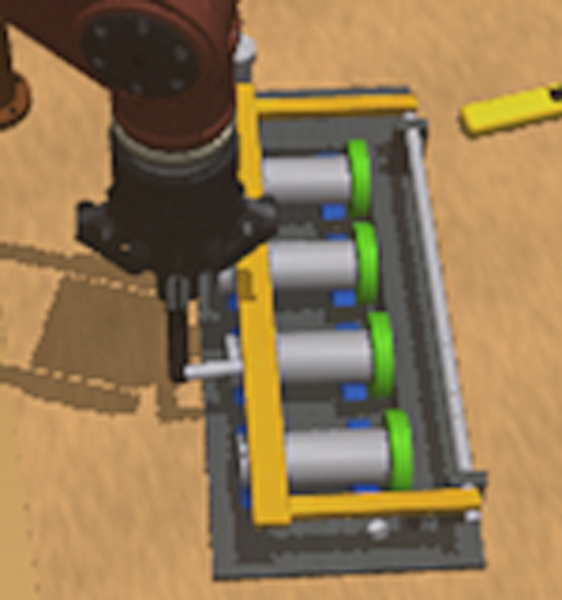

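The bar is practically shut: the handle end is at (308,270) against (307,269) predicted for 0 rad. I'll press it home a little more.

```bash
for i in 1 2 3; do python3 -m jog '[{"dx":0,"dy":0,"dz":-0.15,"ax":0,"ay":0,"az":0},{"dx":0,"dy":0,"dz":-0.15,"ax":0,"ay":0,"az":0}]' | sed -n '2p;4p'; done
```

```text
ee_pos: [0.4735, -0.1416, 0.0732]
contact_force: [-4.3, 2.5, 14.1]
ee_pos: [0.4735, -0.1417, 0.0731]
contact_force: [-7.7, 3.2, 21.5]
ee_pos: [0.4736, -0.1417, 0.0729]
contact_force: [-11.5, 5.3, 30.6]
```

```bash
python3 -m jog '[{"dx":0,"dy":0,"dz":3,"ax":0,"ay":0,"az":0},{"dx":0,"dy":2,"dz":8,"ax":0,"ay":0,"az":0},{"dx":1,"dy":7,"dz":12,"ax":0,"ay":0,"az":0},{"dx":2,"dy":11,"dz":12,"ax":0,"ay":0,"az":0},{"dx":2,"dy":14,"dz":12,"ax":0,"ay":0,"az":0}]' 4 | head -2
python3 -m jog '[{"dx":0,"dy":0,"dz":0,"ax":0,"ay":0,"az":0},{"dx":0,"dy":0,"dz":0,"ax":0,"ay":0,"az":0}]' | head -2
cat >> h.py <<'E'
def knob(th,z=.105): return cr(CP,(-.035-.055*np.cos(th),.195-.055*np.sin(th),z))[0]
E
python3 - <<'E'
from h import *
im=arm.camera("wrist"); cv2.imwrite("pics/w11.png",im[:,:,::-1])
o=arm.observe(); p,R=o["ee_pos"],np.array(o["tcp_rot"])
print(knob(.266),np.round(wproj(np.array([knob(.266,.123),knob(.266,.09),knob(.2,.123),cr(CP,(-.035,.195,.105))[0]]),p,R)))
h=cv2.cvtColor(im,cv2.COLOR_RGB2HSV); m=cv2.inRange(h,(0,150,60),(6,255,255))|cv2.inRange(h,(174,150,60),(180,255,255))
print([s.tolist() for s in cv2.connectedComponentsWithStats(m)[2] if s[4]>50])
rel(knob(.266,.112),Rdown())
E
```

```text
time: 62.38
ee_pos: [0.4941, 0.0001, 0.1893]
time: 62.62
ee_pos: [0.4929, -0.0018, 0.1878]
[0.49707561 0.039629   0.105     ] [[319. 154.]
 [319. 145.]
 [317. 149.]
 [397. 128.]]
[[0, 0, 640, 400, 254291], [305, 118, 72, 49, 1709]]
d [0.41, 4.18, -8.68] a [-0.2, 0.1, 0.2] |a| 0.3
```

View pics/w11.png

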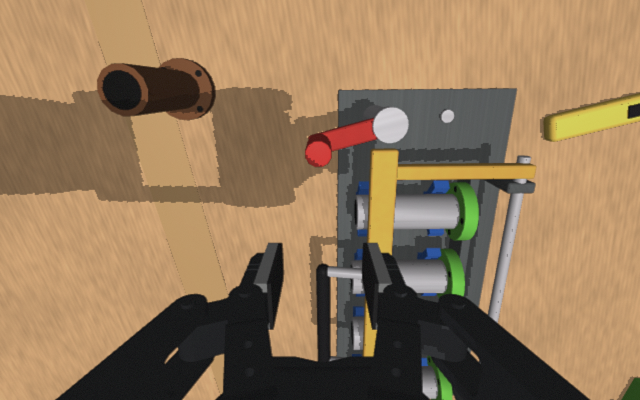

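Knob top at (318,152), predicted (319,154). Descend, pinch and swing.

```bash
python3 -m jog '[{"dx":0.4,"dy":4.1,"dz":0,"ax":0,"ay":0,"az":0},{"dx":0.4,"dy":4.1,"dz":-3,"ax":0,"ay":0,"az":0},{"dx":0.4,"dy":4.1,"dz":-6,"ax":0,"ay":0,"az":0},{"dx":0.4,"dy":4.1,"dz":-8.6,"ax":0,"ay":0,"az":0},{"dx":0.4,"dy":4.1,"dz":-8.6,"ax":0,"ay":0,"az":0}]' 3.6 | sed -n '2p;4p'
python3 -m jog '[{"dx":0,"dy":0,"dz":0,"ax":0,"ay":0,"az":0},{"dx":0,"dy":0,"dz":0,"ax":0,"ay":0,"az":0},{"dx":0,"dy":0,"dz":0,"ax":0,"ay":0,"az":0},{"dx":0,"dy":0,"dz":0,"ax":0,"ay":0,"az":0}]' 0
python3 - <<'E'
from h import *
for a in(.266,.5,.75,1,1.2,1.4,1.6): print(a,np.round((knob(a)-knob(.266))*100,1).tolist())
E
```

```text
ee_pos: [0.4947, 0.0386, 0.0996]
contact_force: [-0.3, 0.7, -0.6]
time: 63.8
ee_pos: [0.4964, 0.0389, 0.103]
tcp_rot: [[0.153, 0.988, 0.0], [0.988, -0.153, 0.003], [0.003, -0.0, -1.0]]
contact_force: [-5.8, -1.4, 3.6]
finger_gap: 0.191
finger_force: 59.0
0.266 [0.0, 0.0, 0.0]
0.5 [0.3, -1.2, 0.0]
0.75 [0.9, -2.5, 0.0]
1 [1.8, -3.5, 0.0]
1.2 [2.7, -4.1, 0.0]
1.4 [3.7, -4.6, 0.0]
1.6 [4.8, -4.8, 0.0]
```

```bash
python3 -m jog '[{"dx":0.3,"dy":-1.2,"dz":0,"ax":0,"ay":0,"az":0},{"dx":0.9,"dy":-2.5,"dz":0,"ax":0,"ay":0,"az":0},{"dx":1.8,"dy":-3.5,"dz":0,"ax":0,"ay":0,"az":0},{"dx":2.7,"dy":-4.1,"dz":0,"ax":0,"ay":0,"az":0},{"dx":3.7,"dy":-4.6,"dz":0,"ax":0,"ay":0,"az":0}]' | sed -n '2p;4p;5p'
python3 -m jog '[{"dx":0.5,"dy":-0.1,"dz":0,"ax":0,"ay":0,"az":0},{"dx":1,"dy":-0.2,"dz":0,"ax":0,"ay":0,"az":0},{"dx":1.2,"dy":-0.2,"dz":0,"ax":0,"ay":0,"az":0},{"dx":1.2,"dy":-0.2,"dz":0,"ax":0,"ay":0,"az":0}]'
python3 -c "
from h import *
print(knob(1.57),knob(1.4))"
```

```text
ee_pos: [0.5264, -0.0128, 0.1027]
contact_force: [-23.2, -19.4, 16.0]
finger_gap: 0.185
time: 64.92
ee_pos: [0.5409, -0.0195, 0.1029]
tcp_rot: [[0.145, 0.989, -0.013], [0.989, -0.145, -0.018], [-0.019, -0.01, -1.0]]
contact_force: [-17.4, -30.8, 10.3]
finger_gap: 0.18
finger_force: 60.1
[ 0.54340035 -0.00842285  0.105     ] [ 0.53432199 -0.00623299  0.105     ]
```

```bash
python3 -m jog '[{"dx":0,"dy":0,"dz":0,"ax":0,"ay":0,"az":0},{"dx":0,"dy":0,"dz":0,"ax":0,"ay":0,"az":0},{"dx":0,"dy":0,"dz":0,"ax":0,"ay":0,"az":0},{"dx":0,"dy":0,"dz":0,"ax":0,"ay":0,"az":0}]' 3.6
python3 -m jog '[{"dx":0,"dy":0,"dz":3,"ax":0,"ay":0,"az":0},{"dx":0,"dy":-2,"dz":7,"ax":0,"ay":0,"az":0},{"dx":-2,"dy":-5,"dz":9,"ax":0,"ay":0,"az":0},{"dx":-2,"dy":-5,"dz":9,"ax":0,"ay":0,"az":0},{"dx":-2,"dy":-5,"dz":9,"ax":0,"ay":0,"az":0}]' | sed -n '2p;4p'
cat > red.py <<'E'
from h import *
im=arm.camera("wrist"); cv2.imwrite("pics/w12.png",im[:,:,::-1])
o=arm.observe(); p,R=o["ee_pos"],np.array(o["tcp_rot"])
print(p,o["joint_positions"])
h=cv2.cvtColor(im,cv2.COLOR_RGB2HSV); m=cv2.inRange(h,(0,150,60),(6,255,255))|cv2.inRange(h,(174,150,60),(180,255,255))
print([s.tolist() for s in cv2.connectedComponentsWithStats(m)[2] if s[4]>50])
for a in (.8,1,1.2,1.4,1.57):
    k=knob(a,.123); F=np.array([k+[.009*np.cos(u),.009*np.sin(u),0] for u in t]); q=wproj(F,p,R); print(a,"knobtop",np.round([q[:,0].min(),q[:,1].min(),np.ptp(q[:,0]),np.ptp(q[:,1])]))
print("pivot",np.round(wproj(cr(CP,(-.035,.195,.105)),p,R)))
ims={n:arm.camera(n) for n in("scene","side")}
for n,im in ims.items():
    h=cv2.cvtColor(im,cv2.COLOR_RGB2HSV); m=cv2.inRange(h,(0,150,60),(6,255,255))|cv2.inRange(h,(174,150,60),(180,255,255))
    print(n,[s.tolist() for s in cv2.connectedComponentsWithStats(m)[2][1:] if s[4]>15])
    for a in(1.2,1.4,1.57): print(a,np.round(proj(np.array([knob(a,.123),knob(a,.085),hdl(0,.055),hdl(.06,.055)]),n),1).tolist())
E
python3 red.py
```

```text
time: 65.42
ee_pos: [0.5465, -0.0078, 0.1023]
tcp_rot: [[0.153, 0.988, 0.002], [0.988, -0.153, 0.005], [0.005, 0.002, -1.0]]
contact_force: [-0.2, -0.3, 0.4]
finger_gap: 0.421
finger_force: 0.0
ee_pos: [0.5259, -0.0578, 0.1915]
contact_force: [0.1, 0.1, -0.2]
[ 0.52566699 -0.05752203  0.19099673] [-0.24485785  0.06036891  1.88376971  0.00588357  1.19873121 -0.09339198]
[[0, 0, 640, 400, 254337], [324, 70, 27, 81, 1663]]
0.8 knobtop [263.  99.  29.  30.]
1 knobtop [277. 111.  28.  29.]
1.2 knobtop [293. 119.  28.  28.]
1.4 knobtop [309. 123.  28.  28.]
1.57 knobtop [324. 125.  28.  28.]
pivot [[338.  49.]]
scene [[281, 0, 82, 55, 1123], [396, 45, 18, 22, 84], [429, 51, 16, 15, 63], [294, 61, 14, 8, 44], [397, 147, 11, 7, 30], [321, 184, 15, 20, 110]]
1.2 [[330.0, 181.0], [330.2, 192.2], [316.0, 183.8], [315.8, 181.0]]
1.4 [[326.6, 182.2], [326.8, 193.4], [316.0, 183.8], [315.8, 181.0]]
1.57 [[324.0, 183.5], [324.3, 194.7], [316.0, 183.8], [315.8, 181.0]]
side [[342, 0, 10, 48, 285], [355, 0, 10, 46, 313], [233, 22, 8, 16, 30], [272, 24, 49, 19, 70], [246, 26, 8, 8, 18], [64, 113, 33, 32, 193], [26, 142, 26, 31, 126], [71, 157, 10, 8, 21], [58, 172, 29, 13, 106], [29, 175, 51, 15, 108], [321, 187, 7, 15, 88], [25, 188, 50, 14, 80], [134, 254, 18, 9, 41], [81, 259, 14, 18, 57], [135, 262, 8, 7, 16]]
1.2 [[316.9, 187.3], [316.8, 196.9], [306.0, 231.0], [306.1, 228.6]]
1.4 [[321.1, 188.1], [320.9, 197.6], [306.0, 231.0], [306.1, 228.6]]
1.57 [[324.8, 188.2], [324.5, 197.7], [306.0, 231.0], [306.1, 228.6]]
```

```bash
python3 -m jog '[{"dx":-2,"dy":-2,"dz":5,"ax":0,"ay":0,"az":0},{"dx":-5,"dy":-4,"dz":10,"ax":0,"ay":0,"az":0},{"dx":-5,"dy":-4,"dz":14,"ax":0,"ay":0,"az":0},{"dx":-5,"dy":-4,"dz":14,"ax":0,"ay":0,"az":0},{"dx":-5,"dy":-4,"dz":14,"ax":0,"ay":0,"az":0}]' | sed -n '2p;4p'
python3 -m jog '[{"dx":0,"dy":0,"dz":0,"ax":0,"ay":0,"az":0},{"dx":0,"dy":0,"dz":0,"ax":0,"ay":0,"az":0}]' | sed -n '2p'
python3 - <<'E'
from h import *
im=arm.camera("wrist"); o=arm.observe(); p,R=o["ee_pos"],np.array(o["tcp_rot"])
for j in range(4):
    F=np.concatenate([np.c_[0*t+x,YS[j]+.028*np.cos(t),.04+.028*np.sin(t)] for x in(.05,.038)]); q=wproj(cr(CP,F),p,R)
    print("pred",j+1,np.round([q[:,0].min(),q[:,1].min(),np.ptp(q[:,0]),np.ptp(q[:,1])]))
print([s.tolist() for s in greens(im,100)])
h=cv2.cvtColor(im,cv2.COLOR_RGB2HSV); m=cv2.inRange(h,(18,150,90),(30,255,255)); print("yellow",[s.tolist() for s in cv2.connectedComponentsWithStats(m)[2][1:] if s[4]>150])
for a in(0,.06,.12): print(a,np.round(wproj(cr(CP,[(.086-r*np.cos(a),y,.063+r*np.sin(a)) for r in(.110,.132) for y in(.17,-.17)]),p,R)).tolist())
E
```

```text
ee_pos: [0.4758, -0.0978, 0.3307]
contact_force: [-0.1, 0.5, -1.8]
ee_pos: [0.4755, -0.098, 0.3302]
pred 1 [402. 231.  18.  38.]
pred 2 [405. 186.  20.  39.]
pred 3 [409. 135.  21.  41.]
pred 4 [414.  78.  23.  45.]
[[417, 78, 22, 45, 552], [413, 135, 18, 41, 450], [411, 186, 16, 39, 407], [409, 232, 16, 37, 367], [535, 260, 105, 134, 8158]]
yellow [[494, 0, 120, 51, 1033], [354, 43, 23, 252, 3018], [378, 55, 100, 12, 1032], [402, 283, 45, 8, 308]]
0 [[378.0, 46.0], [366.0, 294.0], [359.0, 46.0], [351.0, 294.0]]
0.06 [[379.0, 46.0], [366.0, 297.0], [360.0, 46.0], [352.0, 297.0]]
0.12 [[380.0, 45.0], [367.0, 300.0], [361.0, 45.0], [353.0, 301.0]]
```

Bar shut (yellow rows 43–295, as predicted for 0 rad), catch fully across, and all flanges in the slot. Handing in.

```bash
python3 -c "
from workcell import arm
print(arm.sign_off())"
```

```text
the job is handed in; nothing more can be done
None
```

The job is handed in: all four green-flanged sleeves lie seated in the cradle, the bar is shut over them, and the red catch is fully across. My last camera checks agreed with this, but the hand-in returned no verdict.

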